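Lock the studio tools in their bench rack

TASK

Put the pottery tools away in the bench rack: lay the rolling pin with green handles centrally in the green saddles and the clay extruder with blue ends centrally in the blue saddles, setting them down rather than dropping them. When both lie in place, swing the red gate fully shut over them, then push the orange-headed lock pin fully home through the steel yoke and the gate's eye. Leave the other things on the bench where they are.

Things in the scene. Friction and masses are not known exactly. Their poses are not given: they have to be found in the camera images.
- roller_center (a point): Loose wooden rolling pin with short green handles, 200 mm long in all, 0.28 to 0.46 kg. The point is its centre, 22 mm above the table as it lies. Its y axis runs along the pin (it may roll about it, so its x and z axes mean nothing). Round wooden body 44 mm in diameter from y = -72 to +72 mm, thinner green handles beyond. Grip it across the middle.
- extruder_center (a point): Loose hand clay extruder, 198 mm long: plain aluminium barrel 40 mm in diameter from y = -72 to +74 mm, blue tapering nozzle at the -y end, blue 40 mm square flange, rod and small knob at the +y end; 0.34 to 0.55 kg. The point is the barrel's centre, 20 mm above the table as it lies; y runs along the barrel. Grip it across the middle. Either way round is right in the saddles.
- green_seat (a point): Pair of green V saddles on the fixed rack. The point: where the seated rolling pin's centre belongs, 42 mm above the table; y: the direction along which it lies. The Vs, at y = -42 and +42 mm, are 10 mm thick, 75 mm wide and rise about to this height; between them fingers have room down to 15 mm above the table. Green and blue lie side by side, 90 mm apart in x, and may have changed places.
- blue_seat (a point): On the fixed rack: the pair of blue V saddles for the extruder. The point is where the centre of the seated extruder belongs, 42 mm above the table; otherwise the same as the green ones, with the same axes.
- gate (a joint): Angle of the red gate about its vertical pivot: 0 = fully shut against its stop, with its eye between the ears of the yoke; grows to 1.95 rad as it swings open, anticlockwise seen from above. It stays where it is left (friction about 0.12 N m). It starts wide open, clear of the saddles.
- gate_pivot (a point): On the rack: the gate's upright pivot, 73 mm above the table; its x axis points to the yoke. The gate is a flat red bar 24 mm wide, 68 to 78 mm above the table, ending in an eye of 16 mm bore 230 mm from the pivot. Shut, it passes 4 mm above the seated tools, 60 mm to the +y side of the seat points. The pivot post ends 84 mm above the table.
- gate_knob (a point): Upright round black knob on the gate, 22 mm in diameter, standing 50 mm up from the bar (78 to 128 mm above the table), 145 mm from the pivot. The point lies on its axis 108 mm above the table: pinch it here from above and carry it round the pivot, or push it.
- yoke_hole (a point): On the rack: centre of the 16 mm hole in the top face of the yoke's upper ear, 88 mm above the table; axes as gate_pivot. Upper ear 80 to 88 mm, lower ear 58 to 66 mm above the table, both 36 mm square with the same upright 16 mm hole; a steel web joins them on the side away from the pivot. The shut gate's eye lies between them on the same axis.
- lockpin_head (a point): Loose upright lock pin, 0.1 to 0.16 kg: steel shank 12 mm thick, 55 mm long, lowest 10 mm tapered; orange round head 26 mm wide, 46 mm high. The point is the head's centre, 23 mm above its underside; z up. Starts in the bore of a dark wooden block 56 mm square, 60 mm high, head on top, this point 83 mm above the table. Home in the yoke, this point is 23 mm above the hole point.
- mug_rim (a point): Bystander: terracotta mug, 84 mm in diameter, 95 mm high; centre of its mouth.
- glazejar_mid (a point): Bystander: amber glaze jar with a white cap, 72 mm in diameter, 100 mm high; its centre.
- bowl: Bystander: blue bowl, 120 mm in diameter, 55 mm high; centre of its underside.
- rib: Bystander: flat wooden rib 50 x 80 x 8 mm; centre of its underside.
- slipbrush: Bystander: brush 180 mm long lying on the table; origin on its underside.
- spatula: Bystander: spatula with a dark wooden handle, 190 mm long, lying on the table; origin on its underside.
- bat: Bystander: round plaster bat 110 mm in diameter, 14 mm thick; centre of its underside.
Things that resemble listed ones, but are neither listed nor needed, are in the scene too. Leave any yellow look-alike of the part that bears extruder_center alone. There is more than one size of the part that bears lockpin_head; the job needs the larger.

How it is judged:
By the outcome, as a careful person would: the job done as asked, in the order asked, and still so for the second after the job is handed in, with the robot touching nothing.
It also fails if it takes over 72 s, if anything falls off the work surface, if the arm or the gripper's body presses on something with over 40 N, if the wrist force passes 120 N, or if a joint passes its speed limit or range.

ROBOT

A 6-joint arm with a two-finger parallel gripper is mounted at the origin on the work surface. World frame = base frame: x ahead of the robot, y to its left, z up, the work surface at z = 0. Lengths are in m, angles in rad, forces in N, time in s.
With the tool pointing down it reaches from about 0.25 to 0.725 m from the base axis. Payload 4 kg.
Tool frame: the origin (TCP) lies between the finger pads; the fingertips stand 17 mm ahead of it and the grasp point (between the pads) lies 2 mm behind it; x points along the fingers, y is the direction in which the jaws open and shut, and the axes are right-handed (so a half turn about x gives the same grasp; the last joint's range is limited). The gripper opens to 85 mm and grips with 20 to 120 N. Pads are 22 mm wide; open, the fingers measure 114 mm over their backs; the gripper's body (76 mm by 85 mm) begins 54 mm behind the grasp point. The pads swing forward as they close: fully open they stand 13 mm farther back than shut.
Start: joints at [-1.289, 0.241, 0.005, 1.335, 0, 1.571], TCP at [0.139, -0.48, 0.248] pointing down, gripper open.
Joint ranges: [-2.72, 2.72], [-1.05, 1.87], [-1.09, 1.28], [-1.99, 2.15], [-1.42, 1.44], [-3.14, 3.14]. Speed limits (rad/s): [2.79, 2.79, 3.14, 3.14, 3.14, 3.14].

INTERFACE

Orientations are given as a unit quaternion [w, x, y, z].
In Python, from cell import sensors, cams, job gives the robot as it stands.
- The arm moves only by the tool move_arm, never from a script. Its argument "series" is a list of rows, each an object of numbers: "x", "y", "z": the shift along the tool's x, y, z normalised to -1 to 1, where 1 is 0.5 m; "ax", "ay", "az": the turn, a rotation vector about the tool's x, y, z normalised to -1 to 1, where 1 is pi rad; "gripper": the opening, from 0 (shut) to 1 (fully open). A call has exactly 10 rows; each row is the pose to reach, as a shift and turn from the pose commanded when the call began, along the tool's axes at that moment, turning the shorter way round; what a row does not reach only later rows make up. A row lasts 1/10 s, in which the tool goes at most 50 mm and 8.59 degrees, less where a joint would pass 70% of its speed; a pose out of reach is approached as far as the arm can. A call with a number of a shift or a turn outside -1 to 1 is refused whole. A call with a gripper value outside its range is refused whole. The fingers move at their own pace and stop on an object; the grip force is fixed at half the most. Time passes only in rows, so rows that repeat a pose let the fingers close, or fill a call up. It gives the time, the measured TCP pose, the force and the opening at its end, in the units of the state.
- sensors.get_state(): the state, without advancing time (a new reading comes with each control period).
- cams.grab_frame(name): name is "scene" or "side" or "wrist"; returns a dict with "image" (400x640x3 uint8, blue, green, red), "camera_matrix" (3x3 intrinsics, pixels), "D" ([k1, k2, p1, p2, k3] as OpenCV has them; the pictures are not rectified), "world_from_camera" (4x4, takes a point from camera to world coordinates). Camera axes: x right, y up, looking along -z (the intrinsics and any distortion apply to the point x, -y, -z); pixel columns grow to the right and rows downward; lengths in m; the calibration is good to about 2 mm. A picture is of the moment at which its call begins. There is no depth.
- job.close_job(): hands the job in, once; it reports no verdict.
The state is a dict: "time_s": time; "qpos": joint angles; "dq": joint speeds; "tau": joint torques, N m; "position": TCP position; "tool_rot": TCP orientation; "wrist_force": force on the tool from outside, world axes, zero at the start; "moment": the same for the moment, N m; "gripper_width": finger opening in m.
Only numpy, scipy, OpenCV 4.12 (cv2) and the standard library are available. Lean on these libraries where they do the work, as an engineer would, in place of code of your own. Each camera call takes 0.05 s, during which the arm holds its last target. There are 200 camera calls.

## Working session

There is one attempt and no reset: what is moved stays moved. The work goes in short steps, Python scripts to look and compute and a tool call to move; the robot and the scene stay as the last step left them, time stands still between calls to the robot, and variables do not carry over. Pictures are saved under pics/ and viewed, about 8 in all and at most 12, crops included, and the job is handed in when it is done.

Besides the shell and the picture viewer there is one more tool, called after "Request:" by a JSON object that holds its "name" and its "arguments". move_arm: Moves the arm, as the interface text tells. Its arguments: {"type":"object","properties":{"series":{"type":"array"}},"required":["series"]}

```bash
mkdir -p pics; ls; cat > h.py <<'E'
import numpy as np, cv2
from cell import sensors, cams, job
def grab(n,save=None):
    f=cams.grab_frame(n)
    f={k:np.array(v) for k,v in f.items()}
    if save: cv2.imwrite(f'pics/{save}.png',f['image']); np.savez(f'pics/{save}.npz',**f)
    return f
def load(s): return dict(np.load(f'pics/{s}.npz'))
def ray(f,uv):
    p=cv2.undistortPoints(np.array(uv,float).reshape(-1,1,2),f['camera_matrix'],f['D']).reshape(-1,2)
    d=np.c_[p[:,0],-p[:,1],-np.ones(len(p))]
    T=f['world_from_camera']; return T[:3,3], d@T[:3,:3].T
def onz(f,uv,z):
    o,d=ray(f,uv); return o+d*((z-o[2])/d[:,2:])
def two(f,a,g,b):
    o,d=ray(f,[a]);p,e=ray(g,[b]);d=d[0];e=e[0]
    s=np.linalg.lstsq(np.c_[d,-e],p-o,rcond=None)[0]
    A=o+s[0]*d;B=p+s[1]*e
    return (A+B)/2,np.linalg.norm(A-B)
def proj(f,P):
    T=np.linalg.inv(f['world_from_camera']);c=np.atleast_2d(P)@T[:3,:3].T+T[:3,3]
    c=c*[1,-1,-1]
    return cv2.projectPoints(c.reshape(-1,1,3),np.zeros(3),np.zeros(3),f['camera_matrix'],f['D'])[0].reshape(-1,2)
E
python3 - <<'E'
from h import *
for n in ['scene','side','wrist']:
    f=grab(n,n); print(n,f['world_from_camera'].round(3).tolist(),f['camera_matrix'].round(1).tolist(),f['D'])
s=sensors.get_state();print(s)
E
```

```text
pics
scene [[0.873, -0.296, 0.388, 1.069], [0.488, 0.522, -0.7, -0.951], [0.004, 0.8, 0.6, 0.893], [0.0, 0.0, 0.0, 1.0]] [[463.7, 0.0, 323.1], [0.0, 463.7, 205.2], [0.0, 0.0, 1.0]] [0.02928337 0.         0.         0.         0.        ]
side [[-0.996, 0.028, -0.086, 0.463], [-0.088, -0.514, 0.853, 0.991], [-0.02, 0.857, 0.514, 0.704], [0.0, 0.0, 0.0, 1.0]] [[383.2, 0.0, 322.2], [0.0, 383.2, 198.6], [0.0, 0.0, 1.0]] [0.01037229 0.         0.         0.         0.        ]
wrist [[0.278, 0.917, 0.285, 0.211], [-0.96, 0.266, 0.081, -0.458], [-0.002, -0.296, 0.955, 0.372], [0.0, 0.0, 0.0, 1.0]] [[302.2, 0.0, 324.0], [0.0, 302.2, 197.1], [0.0, 0.0, 1.0]] [-0.05929265  0.          0.          0.          0.        ]
{'time_s': 0.15, 'qpos': array([-1.28903637e+00,  2.41266687e-01,  4.02549736e-03,  1.33522285e+00,
        3.54706105e-05,  1.57079786e+00]), 'dq': array([ 3.51035000e-05, -1.76703963e-03,  2.87940419e-03, -1.40797481e-03,
       -6.69692526e-04, -7.40872809e-04]), 'tau': array([ 1.33593621e-03, -3.72634757e+01,  2.52638394e+01,  1.23684280e-02,
        4.53038268e-06,  4.78573043e-06]), 'position': array([ 0.13890395, -0.47983485,  0.24760096]), 'tool_rot': array([-0.09870187, -0.7000308 , -0.09987296,  0.70017156]), 'wrist_force': array([-0.22860214, -0.43380042,  0.34562729]), 'moment': array([-0.00036636,  0.01815409,  0.01500728]), 'gripper_width': 0.08536237646886947}
```

View pics/scene.png

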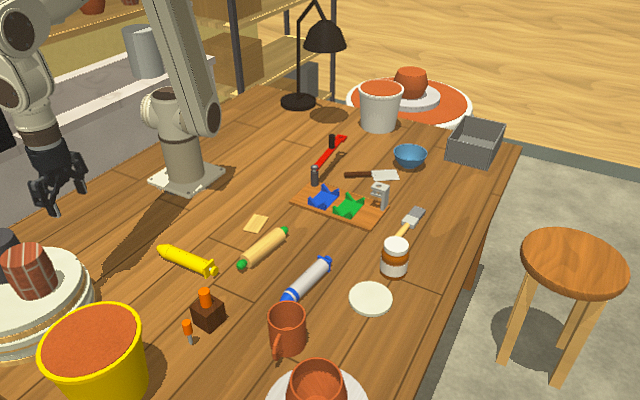

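View pics/side.png

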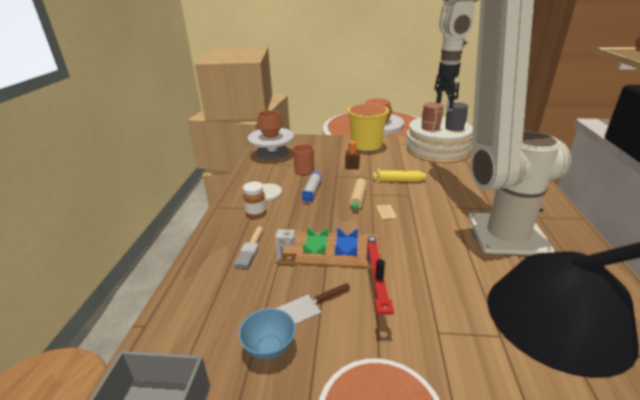

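The scene view shows the roller at (264,248), extruder (306,281), yellow decoy (187,260), large pin in its block (206,298), small pin (187,330), blue saddles (322,197), green saddles (349,205), yoke (379,192), gate pivot (314,175) and knob (332,142). The side view agrees with it.

```bash
cat > m.py <<'E'
from h import *
R={'green':((45,110,60),(80,255,255)),'blue':((105,130,60),(130,255,255)),'orange':((6,200,150),(14,255,255)),'red':((0,200,90),(4,255,255))}
def blobs(f,c,mn=12):
    h=cv2.cvtColor(f['image'],cv2.COLOR_BGR2HSV);m=cv2.inRange(h,*map(np.array,R[c]))
    n,l,s,ce=cv2.connectedComponentsWithStats(m)
    return [(ce[i].round(1).tolist(),s[i].tolist()) for i in range(1,n) if s[i,4]>=mn]
E
python3 - <<'E'
from m import *
for n in ['scene','side']:
    f=load(n)
    for c in R:
        for ce,s in blobs(f,c): 
            z={'green':.022,'blue':.02,'orange':.083,'red':.078}[c]
            print(n,c,ce,s,onz(f,[ce],z)[0].round(3))
f=load('scene');cv2.imwrite('pics/c1.png',cv2.resize(f['image'][120:320,180:420],(720,600),interpolation=cv2.INTER_CUBIC))
g=load('side');cv2.imwrite('pics/c2.png',cv2.resize(g['image'][130:330,240:440],(600,600),interpolation=cv2.INTER_CUBIC))
E
```

```text
scene green [348.3, 206.5] [333, 192, 32, 27, 439] [0.577 0.099 0.022]
scene green [284.5, 229.1] [281, 226, 7, 8, 34] [ 0.464 -0.092  0.022]
scene green [241.3, 263.7] [237, 259, 10, 11, 81] [ 0.442 -0.27   0.022]
scene blue [323.5, 197.8] [308, 184, 31, 26, 402] [0.485 0.103 0.02 ]
scene blue [326.3, 259.9] [318, 255, 14, 17, 66] [ 0.632 -0.144  0.02 ]
scene blue [293.4, 292.3] [286, 288, 13, 13, 52] [ 0.617 -0.286  0.02 ]
scene blue [286.1, 296.9] [280, 293, 14, 8, 67] [ 0.609 -0.308  0.02 ]
scene orange [362.9, 86.3] [361, 82, 6, 10, 12] [0.27  0.846 0.083]
scene orange [434.4, 87.6] [428, 84, 13, 10, 14] [0.549 0.987 0.083]
scene orange [353.2, 95.8] [352, 89, 5, 16, 19] [0.278 0.733 0.083]
scene orange [463.9, 101.0] [458, 93, 9, 17, 21] [0.701 0.912 0.083]
scene orange [383.5, 94.8] [378, 94, 12, 2, 13] [0.385 0.806 0.083]
scene orange [204.7, 300.3] [198, 292, 13, 16, 134] [ 0.486 -0.454  0.083]
scene orange [285.6, 301.4] [278, 301, 17, 3, 18] [ 0.648 -0.366  0.083]
scene orange [186.7, 329.5] [182, 324, 10, 11, 69] [ 0.507 -0.535  0.083]
scene red [330.5, 149.4] [316, 135, 31, 32, 194] [0.405 0.297 0.078]
side green [354.7, 205.9] [352, 203, 6, 7, 30] [ 0.464 -0.099  0.022]
side green [315.4, 241.8] [303, 228, 25, 26, 454] [0.575 0.105 0.022]
side blue [307.3, 195.9] [303, 191, 10, 10, 83] [ 0.631 -0.159  0.02 ]
side blue [346.3, 243.1] [336, 230, 21, 25, 421] [0.485 0.103 0.02 ]
```

View pics/c1.png

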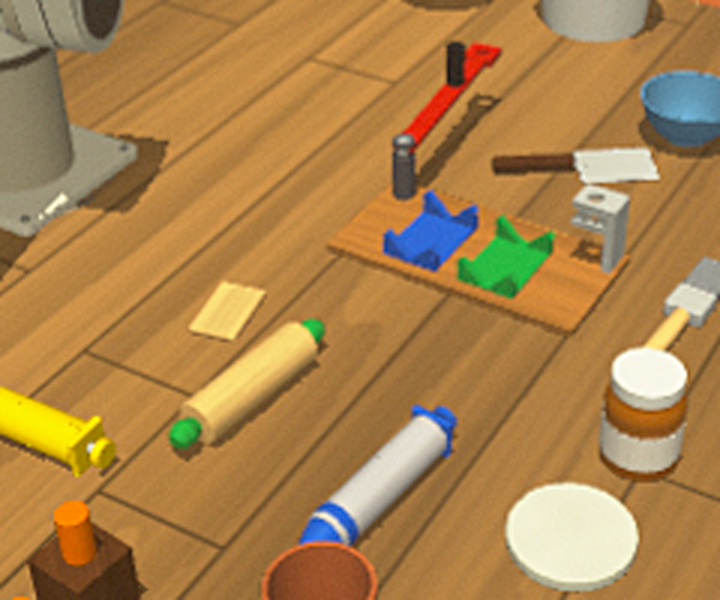

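View pics/c2.png

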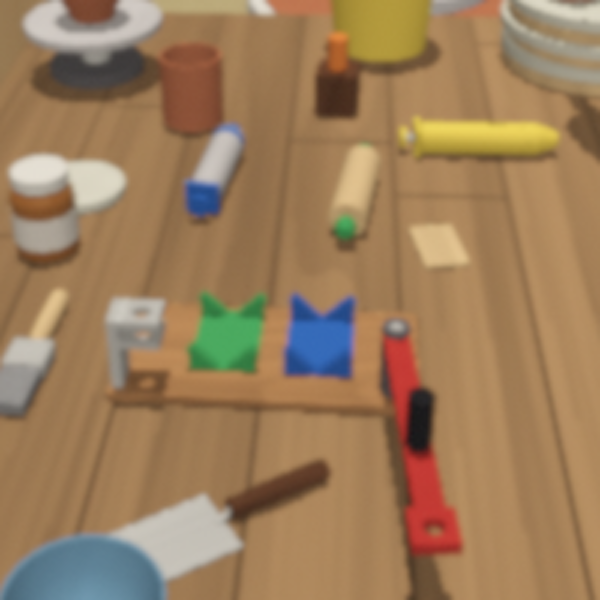

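```bash
cat >> h.py <<'E'
from scipy.spatial.transform import Rotation as Ro
def rot(q): return Ro.from_quat(np.r_[q[1:],q[0]])
def down(yaw): # yaw: world angle of tool y (deg), tool x down
    c,s=np.cos(np.radians(yaw)),np.sin(np.radians(yaw)); return Ro.from_matrix(np.array([[0,0,-1],[c,s,0],[s,-c,0]]).T)
def goto(p=None,yaw=None,s=None):
    s=s or sensors.get_state(); r=rot(s['tool_rot']); p=s['position'] if p is None else np.array(p)
    d=r.inv().apply(p-s['position'])/.5
    y=r.as_matrix()[:,1]; cy=np.degrees(np.arctan2(y[1],y[0]))
    if yaw is None: yaw=cy
    yaw=cy+(yaw-cy+90)%180-90
    a=(r.inv()*down(yaw)).as_rotvec()/np.pi
    print('t',round(s['time_s'],2),'pos',s['position'].round(4),'yaw',cy.round(1),'q6',s['qpos'][5].round(2),'w',round(s['gripper_width'],4),'| shift',d.round(4),'turn',a.round(4))
E
python3 - <<'E'
from h import *
s=sensors.get_state();r=rot(s['tool_rot']);f=load('wrist');g=load('scene');k=load('side');T=f['world_from_camera']
print('cam in tool',r.inv().apply(T[:3,3]-s['position']).round(4)); print((r.as_matrix().T@T[:3,:3]).round(3))
C=lambda x,y:(180+x/3,120+y/3)
S=lambda x,y:(240+x/3,130+y/3)
for n,a,b,z in [('pivot',(403,141),(396,326),.084),('hole',(596,198),(145,310),.088),('eye',(480,55),(434,528),.078),('knobtop',(456,45),(420,397),.128),('pinTop',(72,510),(339,38),.106),('blueTipR',(430,195),(353,298),.045)]:
    print(n,onz(g,[C(*a)],z).round(3),onz(k,[S(*b)],z).round(3),two(g,C(*a),k,S(*b))[0].round(3))
print('mug',onz(g,[C(320,572),C(265,585),C(375,585)],.095).round(3),'jar',onz(g,[C(650,375)],.1))
goto([.45,-.12,.36],0); goto([.45,-.12,.36],90)
E
```

```text
cam in tool [-0.1244 -0.0008 -0.075 ]
[[ 0.     0.296 -0.955]
 [ 1.    -0.     0.   ]
 [-0.    -0.955 -0.296]]
pivot [[0.419 0.161 0.084]] [[0.416 0.162 0.084]] [0.417 0.162 0.083]
hole [[0.648 0.158 0.088]] [[0.642 0.158 0.088]] [0.645 0.158 0.088]
eye [[0.397 0.384 0.078]] [[0.394 0.393 0.078]] [0.394 0.39  0.074]
knobtop [[0.403 0.309 0.128]] [[0.403 0.309 0.128]] [0.403 0.309 0.128]
pinTop [[ 0.481 -0.445  0.106]] [[ 0.478 -0.44   0.106]] [ 0.479 -0.444  0.104]
blueTipR [[0.467 0.134 0.045]] [[0.453 0.067 0.045]] [0.467 0.109 0.067]
mug [[ 0.671 -0.396  0.095]
 [ 0.643 -0.426  0.095]
 [ 0.713 -0.387  0.095]] jar [[ 0.8020975  -0.08068662  0.1       ]]
t 0.15 pos [ 0.1389 -0.4798  0.2476] yaw -73.9 q6 1.57 w 0.0854 | shift [-0.2239 -0.5187 -0.7978] turn [-4.103e-01 -4.000e-04  4.000e-04]
t 0.15 pos [ 0.1389 -0.4798  0.2476] yaw -73.9 q6 1.57 w 0.0854 | shift [-0.2239 -0.5187 -0.7978] turn [0.0897 0.0001 0.0005]
```

```bash
python3 - <<'E'
from h import *
goto([.5,-.17,.34],0)
E
```

```text
t 0.15 pos [ 0.1389 -0.4798  0.2476] yaw -73.9 q6 1.57 w 0.0854 | shift [-0.1841 -0.3947 -0.866 ] turn [-4.103e-01 -4.000e-04  4.000e-04]
```

Request:
{"name": "move_arm", "arguments": {"series": [{"x": -0.184,"y": -0.395,"z": -0.866,"ax": -0.41,"ay": 0,"az": 0,"gripper": 1},{"x": -0.184,"y": -0.395,"z": -0.866,"ax": -0.41,"ay": 0,"az": 0,"gripper": 1},{"x": -0.184,"y": -0.395,"z": -0.866,"ax": -0.41,"ay": 0,"az": 0,"gripper": 1},{"x": -0.184,"y": -0.395,"z": -0.866,"ax": -0.41,"ay": 0,"az": 0,"gripper": 1},{"x": -0.184,"y": -0.395,"z": -0.866,"ax": -0.41,"ay": 0,"az": 0,"gripper": 1},{"x": -0.184,"y": -0.395,"z": -0.866,"ax": -0.41,"ay": 0,"az": 0,"gripper": 1},{"x": -0.184,"y": -0.395,"z": -0.866,"ax": -0.41,"ay": 0,"az": 0,"gripper": 1},{"x": -0.184,"y": -0.395,"z": -0.866,"ax": -0.41,"ay": 0,"az": 0,"gripper": 1},{"x": -0.184,"y": -0.395,"z": -0.866,"ax": -0.41,"ay": 0,"az": 0,"gripper": 1},{"x": -0.184,"y": -0.395,"z": -0.866,"ax": -0.41,"ay": 0,"az": 0,"gripper": 1}]}}

```text
time_s: 1.15
position: [0.502, -0.1677, 0.3405]
tool_rot: [0.501, 0.499, 0.501, -0.499]
wrist_force: [0.3, -0.7, -0.4]
gripper_width: 0.0852
```

```bash
python3 - <<'E'
from m import *
f=grab('wrist','w1'); s=sensors.get_state(); goto([.5,-.17,.34],0)
for c in ['green','blue','orange']:
    for ce,st in blobs(f,c,25):
        z={'green':.022,'blue':.02,'orange':.106}[c]
        print(c,ce,st,onz(f,[ce],z)[0].round(4))
E
```

```text
t 1.2 pos [ 0.5052 -0.1652  0.3407] yaw 0.3 q6 1.25 w 0.0852 | shift [ 0.0013 -0.0105  0.0096] turn [ 0.0017 -0.0008 -0.0012]
green [297.8, 110.8] [290, 101, 17, 20, 279] [ 0.4638 -0.1008  0.022 ]
green [286.5, 225.6] [280, 220, 15, 13, 150] [ 0.4421 -0.2761  0.022 ]
blue [414.4, 141.2] [407, 138, 16, 7, 80] [ 0.6337 -0.143   0.02  ]
blue [412.9, 153.8] [398, 149, 31, 10, 169] [ 0.6331 -0.1616  0.02  ]
blue [394.6, 241.8] [384, 236, 23, 10, 115] [ 0.6161 -0.3048  0.02  ]
blue [392.1, 254.2] [385, 248, 17, 13, 131] [ 0.6137 -0.3273  0.02  ]
orange [340.0, 317.4] [332, 311, 19, 15, 108] [ 0.5248 -0.3832  0.106 ]
```

View pics/w1.png

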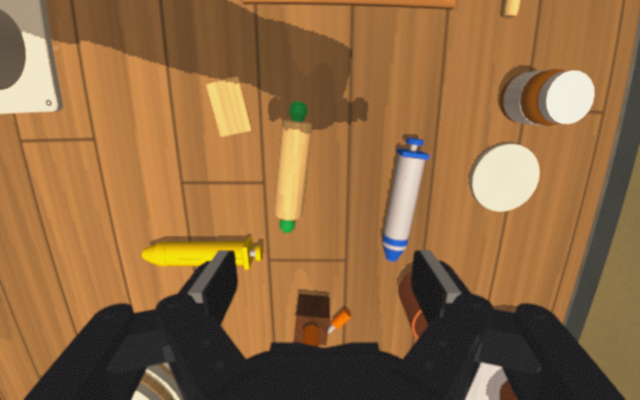

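Wrist view: roller handles are at (298,111) and (287,226), the extruder's flange at (413,154) and its nozzle at (392,254). The decoy lies to the left and the pin block is at the bottom.

```bash
python3 - <<'E'
from m import *
goto([.453,-.188,.1],-7)
E
```

```text
t 1.2 pos [ 0.5052 -0.1652  0.3407] yaw 0.3 q6 1.25 w 0.0852 | shift [ 0.4809 -0.1065  0.0463] turn [ 0.0406 -0.0009 -0.0012]
```

Request:
{"name": "move_arm", "arguments": {"series": [{"x": 0.48,"y": -0.1,"z": 0.045,"ax": 0.04,"ay": 0,"az": 0,"gripper": 1},{"x": 0.48,"y": -0.1,"z": 0.045,"ax": 0.04,"ay": 0,"az": 0,"gripper": 1},{"x": 0.48,"y": -0.1,"z": 0.045,"ax": 0.04,"ay": 0,"az": 0,"gripper": 1},{"x": 0.48,"y": -0.1,"z": 0.045,"ax": 0.04,"ay": 0,"az": 0,"gripper": 1},{"x": 0.48,"y": -0.1,"z": 0.045,"ax": 0.04,"ay": 0,"az": 0,"gripper": 1},{"x": 0.48,"y": -0.1,"z": 0.045,"ax": 0.04,"ay": 0,"az": 0,"gripper": 1},{"x": 0.48,"y": -0.1,"z": 0.045,"ax": 0.04,"ay": 0,"az": 0,"gripper": 1},{"x": 0.48,"y": -0.1,"z": 0.045,"ax": 0.04,"ay": 0,"az": 0,"gripper": 1},{"x": 0.48,"y": -0.1,"z": 0.045,"ax": 0.04,"ay": 0,"az": 0,"gripper": 1},{"x": 0.48,"y": -0.1,"z": 0.045,"ax": 0.04,"ay": 0,"az": 0,"gripper": 1}]}}

```text
time_s: 2.2
position: [0.452, -0.1932, 0.1024]
tool_rot: [0.469, 0.531, 0.466, -0.53]
wrist_force: [-0.7, -0.4, 0.0]
gripper_width: 0.0854
```

```bash
python3 - <<'E'
from m import *
f=grab('wrist','w2')
h=cv2.cvtColor(f['image'],cv2.COLOR_BGR2HSV); print(h[250,320],h[200,320],h[150,320])
for ce,st in blobs(f,'green',25): print(ce,st,onz(f,[ce],.022)[0].round(4))
goto([.453,-.188,.026],-7)
E
```

```text
[ 24 120 246] [ 17 145 185] [ 16 139 180]
[325.4, 75.7] [306, 53, 39, 46, 1490] [ 0.464  -0.1006  0.022 ]
[326.0, 313.9] [312, 305, 29, 20, 411] [ 0.4421 -0.2799  0.022 ]
t 2.25 pos [ 0.4515 -0.193   0.102 ] yaw -7.2 q6 1.29 w 0.0856 | shift [ 0.152   0.0012 -0.0104] turn [-0.0013  0.0003 -0.0011]
```

Request:
{"name": "move_arm", "arguments": {"series": [{"x": 0.06,"y": 0.001,"z": -0.006,"ax": 0,"ay": 0,"az": 0,"gripper": 1},{"x": 0.12,"y": 0.001,"z": -0.006,"ax": 0,"ay": 0,"az": 0,"gripper": 1},{"x": 0.152,"y": 0.001,"z": -0.006,"ax": 0,"ay": 0,"az": 0,"gripper": 1},{"x": 0.152,"y": 0.001,"z": -0.006,"ax": 0,"ay": 0,"az": 0,"gripper": 1},{"x": 0.152,"y": 0.001,"z": -0.006,"ax": 0,"ay": 0,"az": 0,"gripper": 0.4},{"x": 0.152,"y": 0.001,"z": -0.006,"ax": 0,"ay": 0,"az": 0,"gripper": 0.3},{"x": 0.152,"y": 0.001,"z": -0.006,"ax": 0,"ay": 0,"az": 0,"gripper": 0.3},{"x": 0.152,"y": 0.001,"z": -0.006,"ax": 0,"ay": 0,"az": 0,"gripper": 0.3},{"x": 0.152,"y": 0.001,"z": -0.006,"ax": 0,"ay": 0,"az": 0,"gripper": 0.3},{"x": 0.152,"y": 0.001,"z": -0.006,"ax": 0,"ay": 0,"az": 0,"gripper": 0.3}]}}

```text
time_s: 3.25
position: [0.4525, -0.1903, 0.0261]
tool_rot: [0.469, 0.531, 0.466, -0.53]
wrist_force: [0.6, 0.7, 6.0]
gripper_width: 0.0425
```

```bash
python3 - <<'E'
from m import *
s=sensors.get_state(); print(s['wrist_force'])
goto([.53,-.03,.2],-1)
E
```

```text
[0.59942104 0.69933493 5.9949145 ]
t 3.25 pos [ 0.4525 -0.1903  0.0261] yaw -7.2 q6 1.3 w 0.0425 | shift [-0.3476  0.1147 -0.3373] turn [-0.0347  0.0004 -0.0013]
```

Request:
{"name": "move_arm", "arguments": {"series": [{"x": -0.1,"y": 0,"z": 0,"ax": 0,"ay": 0,"az": 0,"gripper": 0.3},{"x": -0.2,"y": 0,"z": 0,"ax": 0,"ay": 0,"az": 0,"gripper": 0.3},{"x": -0.3,"y": 0.02,"z": -0.05,"ax": 0,"ay": 0,"az": 0,"gripper": 0.3},{"x": -0.388,"y": 0.04,"z": -0.12,"ax": -0.034,"ay": 0,"az": 0,"gripper": 0.3},{"x": -0.388,"y": 0.06,"z": -0.21,"ax": -0.034,"ay": 0,"az": 0,"gripper": 0.3},{"x": -0.388,"y": 0.08,"z": -0.3,"ax": -0.034,"ay": 0,"az": 0,"gripper": 0.3},{"x": -0.388,"y": 0.1,"z": -0.38,"ax": -0.034,"ay": 0,"az": 0,"gripper": 0.3},{"x": -0.388,"y": 0.1,"z": -0.455,"ax": -0.034,"ay": 0,"az": 0,"gripper": 0.3},{"x": -0.388,"y": 0.1,"z": -0.455,"ax": -0.034,"ay": 0,"az": 0,"gripper": 0.3},{"x": -0.388,"y": 0.1,"z": -0.455,"ax": -0.034,"ay": 0,"az": 0,"gripper": 0.3}]}}

```text
time_s: 4.25
position: [0.5286, 0.0304, 0.2178]
tool_rot: [-0.495, -0.504, -0.496, 0.505]
wrist_force: [-1.0, -0.4, -3.2]
gripper_width: 0.0422
```

```bash
python3 - <<'E'
from m import *
f=grab('wrist','w3')
for c in ['green','blue']:
    for ce,st in blobs(f,c,25): print(c,ce,st,onz(f,[ce],.03)[0].round(4))
goto()
E
```

```text
green [349.2, 81.1] [293, 28, 115, 129, 7252] [0.5536 0.1277 0.03  ]
blue [269.4, 98.3] [245, 60, 59, 97, 2803] [0.4747 0.113  0.03  ]
t 4.3 pos [0.5286 0.0295 0.2179] yaw -1.1 q6 1.65 w 0.0424 | shift [0. 0. 0.] turn [0.     0.0002 0.0004]
```

View pics/w3.png

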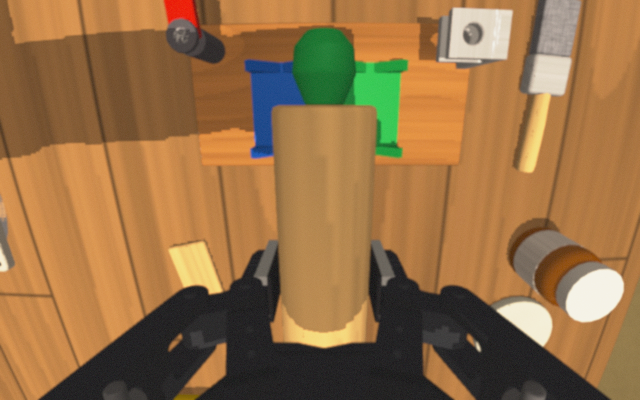

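```bash
python3 - <<'E'
from m import *
f=load('w3')
print('piv',onz(f,[(182,37)],.084).round(4),'hole',onz(f,[(473,34)],.088).round(4))
p=onz(f,[(182,37)],.084)[0];h=onz(f,[(473,34)],.088)[0];d=h-p;print(np.hypot(*d[:2]),np.degrees(np.arctan2(d[1],d[0])))
print('tips G+ G- B+ B-',onz(f,[(406,65),(402,153),(246,66),(251,154)],.042).round(4))
E
```

```text
piv [[0.4174 0.1608 0.084 ]] hole [[0.6454 0.1584 0.088 ]]
0.22799647307980564 -0.6245524929743509
tips G+ G- B+ B- [[0.6055 0.1406 0.042 ]
 [0.6059 0.0583 0.042 ]
 [0.4568 0.1423 0.042 ]
 [0.4548 0.0598 0.042 ]]
```

```bash
python3 - <<'E'
from m import *
goto([.5763,.0995,.11],-.7)
goto([.5763,.0995,.046],-.7)
f=load('w3');T=f['world_from_camera'];print(T[:3,3])
# roller ends in held pose: predicted pixel of body +y end top and handle end
for dy in (-.005,0,.005): print(dy,proj(f,[[.528,.0295+dy+.072,.214+.022],[.528,.0295+dy+.1,.214]]).round(1).tolist())
E
```

```text
t 4.3 pos [0.5286 0.0295 0.2179] yaw -1.1 q6 1.65 w 0.0424 | shift [ 0.2156  0.0931 -0.142 ] turn [-0.0022  0.0002  0.0004]
t 4.3 pos [0.5286 0.0295 0.2179] yaw -1.1 q6 1.65 w 0.0424 | shift [ 0.3436  0.0932 -0.1421] turn [-0.0022  0.0002  0.0004]
[0.52943203 0.10657521 0.34227283]
-0.005 [[321.1, 134.1], [320.4, 56.9]]
0 [[320.8, 119.3], [320.1, 43.2]]
0.005 [[320.5, 104.2], [319.8, 29.3]]
```

Request:
{"name": "move_arm", "arguments": {"series": [{"x": 0,"y": 0.05,"z": -0.07,"ax": -0.002,"ay": 0,"az": 0,"gripper": 0.3},{"x": 0.05,"y": 0.093,"z": -0.133,"ax": -0.002,"ay": 0,"az": 0,"gripper": 0.3},{"x": 0.13,"y": 0.093,"z": -0.133,"ax": -0.002,"ay": 0,"az": 0,"gripper": 0.3},{"x": 0.2,"y": 0.093,"z": -0.133,"ax": -0.002,"ay": 0,"az": 0,"gripper": 0.3},{"x": 0.25,"y": 0.093,"z": -0.133,"ax": -0.002,"ay": 0,"az": 0,"gripper": 0.3},{"x": 0.29,"y": 0.093,"z": -0.133,"ax": -0.002,"ay": 0,"az": 0,"gripper": 0.3},{"x": 0.31,"y": 0.093,"z": -0.133,"ax": -0.002,"ay": 0,"az": 0,"gripper": 0.3},{"x": 0.32,"y": 0.093,"z": -0.133,"ax": -0.002,"ay": 0,"az": 0,"gripper": 0.3},{"x": 0.33,"y": 0.093,"z": -0.133,"ax": -0.002,"ay": 0,"az": 0,"gripper": 0.3},{"x": 0.332,"y": 0.093,"z": -0.133,"ax": -0.002,"ay": 0,"az": 0,"gripper": 0.3}]}}

```text
time_s: 5.3
position: [0.5775, 0.0949, 0.0528]
tool_rot: [0.497, 0.504, 0.496, -0.503]
wrist_force: [0.1, -0.8, -3.2]
gripper_width: 0.0421
```

```bash
python3 - <<'E'
from m import *
print(sensors.get_state()['wrist_force'])
goto([.5763,.0948,.046],-.7)
E
```

```text
[ 0.08867468 -0.81130958 -3.2250039 ]
t 5.3 pos [0.5775 0.0949 0.0528] yaw -0.8 q6 1.75 w 0.0421 | shift [ 0.0137 -0.0025  0.0002] turn [-0.0006 -0.0001 -0.0004]
```

Lower the last 7 mm slowly and release.

Request:
{"name": "move_arm", "arguments": {"series": [{"x": 0.003,"y": -0.002,"z": 0,"ax": 0,"ay": 0,"az": 0,"gripper": 0.3},{"x": 0.006,"y": -0.002,"z": 0,"ax": 0,"ay": 0,"az": 0,"gripper": 0.3},{"x": 0.009,"y": -0.002,"z": 0,"ax": 0,"ay": 0,"az": 0,"gripper": 0.3},{"x": 0.011,"y": -0.002,"z": 0,"ax": 0,"ay": 0,"az": 0,"gripper": 0.3},{"x": 0.013,"y": -0.002,"z": 0,"ax": 0,"ay": 0,"az": 0,"gripper": 0.3},{"x": 0.014,"y": -0.002,"z": 0,"ax": 0,"ay": 0,"az": 0,"gripper": 0.3},{"x": 0.014,"y": -0.002,"z": 0,"ax": 0,"ay": 0,"az": 0,"gripper": 0.3},{"x": 0.014,"y": -0.002,"z": 0,"ax": 0,"ay": 0,"az": 0,"gripper": 0.3},{"x": 0.014,"y": -0.002,"z": 0,"ax": 0,"ay": 0,"az": 0,"gripper": 0.3},{"x": 0.014,"y": -0.002,"z": 0,"ax": 0,"ay": 0,"az": 0,"gripper": 0.3}]}}

```text
time_s: 6.3
position: [0.5761, 0.0954, 0.0462]
tool_rot: [0.497, 0.504, 0.497, -0.503]
wrist_force: [-3.1, 0.4, 6.2]
gripper_width: 0.0421
```

Request:
{"name": "move_arm", "arguments": {"series": [{"x": 0,"y": 0,"z": 0,"ax": 0,"ay": 0,"az": 0,"gripper": 0.55},{"x": 0,"y": 0,"z": 0,"ax": 0,"ay": 0,"az": 0,"gripper": 0.65},{"x": 0,"y": 0,"z": 0,"ax": 0,"ay": 0,"az": 0,"gripper": 0.75},{"x": 0,"y": 0,"z": 0,"ax": 0,"ay": 0,"az": 0,"gripper": 0.75},{"x": -0.05,"y": 0,"z": 0,"ax": 0,"ay": 0,"az": 0,"gripper": 0.75},{"x": -0.13,"y": 0,"z": 0,"ax": 0,"ay": 0,"az": 0,"gripper": 0.75},{"x": -0.22,"y": 0,"z": 0,"ax": 0,"ay": 0,"az": 0,"gripper": 0.75},{"x": -0.3,"y": 0,"z": 0,"ax": 0,"ay": 0,"az": 0,"gripper": 0.85},{"x": -0.3,"y": 0,"z": 0,"ax": 0,"ay": 0,"az": 0,"gripper": 1},{"x": -0.3,"y": 0,"z": 0,"ax": 0,"ay": 0,"az": 0,"gripper": 1}]}}

```text
time_s: 7.3
position: [0.5769, 0.0954, 0.1966]
tool_rot: [0.497, 0.504, 0.496, -0.502]
wrist_force: [0.2, 0.3, -0.2]
gripper_width: 0.0853
```

```bash
python3 - <<'E'
from m import *
f=grab('wrist','w4')
for ce,st in blobs(f,'green',25): print(ce,st,onz(f,[ce],.042)[0].round(4))
print(proj(f,[[.5763,.0992+.072,.042+.022],[.5763,.0992-.072,.042+.022],[.5763,.0992+.1,.042],[.5763,.0992-.1,.042]]).round(0).tolist())
goto([.6248,-.237,.1],-6.2)
E
```

```text
[322.5, 87.1] [309, 71, 28, 33, 766] [0.5764 0.1859 0.042 ]
[295.2, 176.3] [288, 131, 13, 95, 710] [0.5494 0.1061 0.042 ]
[349.7, 176.1] [345, 131, 13, 95, 702] [0.601  0.1056 0.042 ]
[322.4, 268.0] [312, 261, 22, 17, 321] [0.5737 0.0075 0.042 ]
[[323.0, 104.0], [325.0, 262.0], [322.0, 71.0], [325.0, 275.0]]
t 7.35 pos [0.5758 0.0952 0.1949] yaw -0.8 q6 1.75 w 0.0857 | shift [0.1898 0.1071 0.6629] turn [0.0301 0.     0.0001]
```

View pics/w4.png

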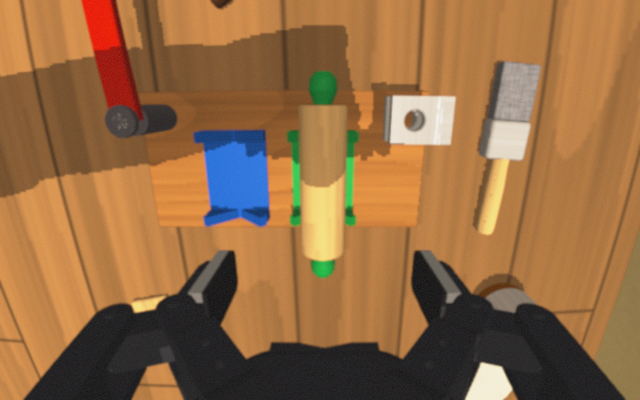

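View: the roller sits in the green saddles, with its body rows 104 to 262 exactly as predicted for a central seat.

Request:
{"name": "move_arm", "arguments": {"series": [{"x": 0.03,"y": 0.107,"z": 0.663,"ax": 0.03,"ay": 0,"az": 0,"gripper": 1},{"x": 0.06,"y": 0.107,"z": 0.663,"ax": 0.03,"ay": 0,"az": 0,"gripper": 1},{"x": 0.1,"y": 0.107,"z": 0.663,"ax": 0.03,"ay": 0,"az": 0,"gripper": 1},{"x": 0.15,"y": 0.107,"z": 0.663,"ax": 0.03,"ay": 0,"az": 0,"gripper": 1},{"x": 0.15,"y": 0.107,"z": 0.663,"ax": 0.03,"ay": 0,"az": 0,"gripper": 1},{"x": 0.15,"y": 0.107,"z": 0.663,"ax": 0.03,"ay": 0,"az": 0,"gripper": 1},{"x": 0.15,"y": 0.107,"z": 0.663,"ax": 0.03,"ay": 0,"az": 0,"gripper": 1},{"x": 0.15,"y": 0.107,"z": 0.663,"ax": 0.03,"ay": 0,"az": 0,"gripper": 1},{"x": 0.15,"y": 0.107,"z": 0.663,"ax": 0.03,"ay": 0,"az": 0,"gripper": 1},{"x": 0.15,"y": 0.107,"z": 0.663,"ax": 0.03,"ay": 0,"az": 0,"gripper": 1}]}}

```text
time_s: 8.35
position: [0.6243, -0.2359, 0.119]
tool_rot: [-0.472, -0.526, -0.473, 0.526]
wrist_force: [-0.3, 0.2, 0.6]
gripper_width: 0.0855
```

```bash
python3 - <<'E'
from m import *
f=grab('wrist','w5')
for ce,st in blobs(f,'blue',25): print(ce,st,onz(f,[ce],.02)[0].round(4))
h=cv2.cvtColor(f['image'],cv2.COLOR_BGR2HSV)
m=cv2.inRange(h,(0,0,110),(179,60,255));n,l,s,c=cv2.connectedComponentsWithStats(m)
for i in range(1,n):
    if s[i,4]>500: print('grey',s[i],c[i].round(1))
goto([.6248,-.237,.024],-6.2)
g=load('w4');print('blue tips',onz(g,[(195,135),(265,131),(205,218),(269,218)],.042).round(4))
E
```

```text
[325.4, 77.8] [308, 72, 35, 13, 400] [ 0.6342 -0.1426  0.02  ]
[325.1, 105.0] [296, 100, 59, 11, 639] [ 0.632  -0.1608  0.02  ]
[324.1, 286.4] [302, 276, 45, 19, 500] [ 0.6155 -0.3085  0.02  ]
[324.2, 307.8] [308, 299, 33, 20, 376] [ 0.6132 -0.3304  0.02  ]
grey [519   0  79  15 726] [553.5   5.2]
grey [  458    64   137   140 14637] [526.4 133.4]
grey [ 298  111   55  172 8411] [324.8 193.2]
t 8.4 pos [ 0.6248 -0.2355  0.1198] yaw -6.1 q6 1.32 w 0.0854 | shift [0.1916 0.0006 0.0031] turn [ 0.0006 -0.0002  0.0004]
blue tips [[0.4585 0.1466 0.042 ]
 [0.5235 0.1488 0.042 ]
 [0.4575 0.065  0.042 ]
 [0.5217 0.0642 0.042 ]]
```

View pics/w5.png

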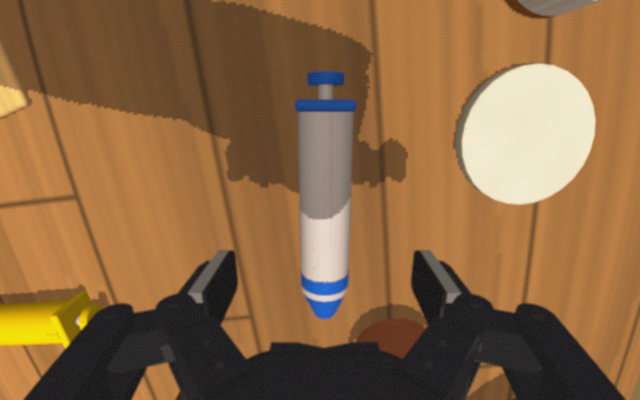

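```bash
python3 - <<'E'
from m import *
f=load('w5');d=np.array([np.sin(np.radians(6.2)),np.cos(np.radians(6.2)),0])
p=onz(f,[(325,110.5)],.04)[0];print(p,p-.074*d)
q=onz(f,[(324,301)],.03)[0];print(q,q+.072*d)
q=onz(f,[(324,318)],.02)[0];k=onz(f,[(325,72)],.025)[0];print(q,k,np.linalg.norm(k-q))
E
```

```text
[ 0.63158478 -0.16420641  0.04      ] [ 0.62359283 -0.23777358  0.04      ]
[ 0.61463044 -0.31597731  0.03      ] [ 0.62240639 -0.24439844  0.03      ]
[ 0.61189044 -0.34122507  0.02      ] [ 0.63423496 -0.13925281  0.025     ] 0.20326601104801822
```

Request:
{"name": "move_arm", "arguments": {"series": [{"x": 0.06,"y": -0.001,"z": 0.005,"ax": 0,"ay": 0,"az": 0,"gripper": 1},{"x": 0.12,"y": -0.001,"z": 0.005,"ax": 0,"ay": 0,"az": 0,"gripper": 1},{"x": 0.17,"y": -0.001,"z": 0.005,"ax": 0,"ay": 0,"az": 0,"gripper": 1},{"x": 0.19,"y": -0.001,"z": 0.005,"ax": 0,"ay": 0,"az": 0,"gripper": 1},{"x": 0.19,"y": -0.001,"z": 0.005,"ax": 0,"ay": 0,"az": 0,"gripper": 1},{"x": 0.19,"y": -0.001,"z": 0.005,"ax": 0,"ay": 0,"az": 0,"gripper": 0.4},{"x": 0.19,"y": -0.001,"z": 0.005,"ax": 0,"ay": 0,"az": 0,"gripper": 0.28},{"x": 0.19,"y": -0.001,"z": 0.005,"ax": 0,"ay": 0,"az": 0,"gripper": 0.28},{"x": 0.19,"y": -0.001,"z": 0.005,"ax": 0,"ay": 0,"az": 0,"gripper": 0.28},{"x": 0.19,"y": -0.001,"z": 0.005,"ax": 0,"ay": 0,"az": 0,"gripper": 0.28}]}}

```text
time_s: 9.4
position: [0.6254, -0.2398, 0.0274]
tool_rot: [0.473, 0.527, 0.471, -0.526]
wrist_force: [-1.1, 0.7, 7.0]
gripper_width: 0.0378
```

```bash
python3 - <<'E'
from m import *
print(sensors.get_state()['wrist_force'])
goto([.487,.0,.2],-.7)
E
```

```text
[-1.11633876  0.65565503  6.9924263 ]
t 9.4 pos [ 0.6254 -0.2398  0.0274] yaw -6.2 q6 1.31 w 0.0378 | shift [-0.3465 -0.3257 -0.4468] turn [-0.0304  0.0002 -0.001 ]
```

Request:
{"name": "move_arm", "arguments": {"series": [{"x": -0.1,"y": 0,"z": 0,"ax": 0,"ay": 0,"az": 0,"gripper": 0.28},{"x": -0.2,"y": 0,"z": 0,"ax": 0,"ay": 0,"az": 0,"gripper": 0.28},{"x": -0.29,"y": -0.02,"z": -0.03,"ax": 0,"ay": 0,"az": 0,"gripper": 0.28},{"x": -0.346,"y": -0.08,"z": -0.08,"ax": -0.03,"ay": 0,"az": 0,"gripper": 0.28},{"x": -0.346,"y": -0.14,"z": -0.15,"ax": -0.03,"ay": 0,"az": 0,"gripper": 0.28},{"x": -0.346,"y": -0.2,"z": -0.22,"ax": -0.03,"ay": 0,"az": 0,"gripper": 0.28},{"x": -0.346,"y": -0.26,"z": -0.3,"ax": -0.03,"ay": 0,"az": 0,"gripper": 0.28},{"x": -0.346,"y": -0.326,"z": -0.38,"ax": -0.03,"ay": 0,"az": 0,"gripper": 0.28},{"x": -0.346,"y": -0.326,"z": -0.447,"ax": -0.03,"ay": 0,"az": 0,"gripper": 0.28},{"x": -0.346,"y": -0.326,"z": -0.447,"ax": -0.03,"ay": 0,"az": 0,"gripper": 0.28}]}}

```text
time_s: 10.4
position: [0.4848, 0.004, 0.198]
tool_rot: [0.497, 0.502, 0.499, -0.502]
wrist_force: [1.1, -0.8, -2.8]
gripper_width: 0.0384
```

```bash
python3 - <<'E'
from m import *
f=grab('wrist','w6'); s=sensors.get_state(); p=s['position']
for ce,st in blobs(f,'blue',25): print(ce,st)
for dy in (-.005,0,.005): print(dy,proj(f,[p+[0,.074+dy,-.0074+.02],p+[0.001,.074+dy,-.0074+.0]]).round(1).tolist())
goto([.487,.0995,.13],-.7)
E
```

```text
[324.4, 69.0] [270, 23, 108, 83, 5405]
-0.005 [[326.5, 129.6], [328.6, 125.9]]
0 [[326.4, 115.5], [328.5, 113.8]]
0.005 [[326.4, 101.0], [328.5, 101.6]]
t 10.45 pos [0.4855 0.0021 0.1981] yaw -0.6 q6 1.58 w 0.0381 | shift [ 0.1361  0.0012 -0.1949] turn [0.0008 0.     0.0002]
```

```bash
python3 - <<'E'
from m import *
f=load('w6');h=cv2.cvtColor(f['image'],cv2.COLOR_BGR2HSV);m=cv2.inRange(h,*map(np.array,R['blue']))
for c in range(272,380,12):
    r=np.flatnonzero(m[:,c]);print(c,r[np.r_[True,np.diff(r)>1]],r[np.r_[np.diff(r)>1,True]])
print(proj(f,[[.487,.0575,.042],[.46,.0575,.042],[.487,.1415,.042]]).round())
E
```

```text
272 [86] [104]
284 [86] [105]
296 [24] [105]
308 [27] [105]
320 [29 85] [ 57 105]
332 [29 85] [ 58 105]
344 [26] [105]
356 [24] [105]
368 [86] [105]
[[327. 130.]
 [298. 130.]
 [327.  29.]]
```

Request:
{"name": "move_arm", "arguments": {"series": [{"x": 0,"y": 0.001,"z": -0.08,"ax": 0,"ay": 0,"az": 0,"gripper": 0.28},{"x": 0.04,"y": 0.001,"z": -0.15,"ax": 0,"ay": 0,"az": 0,"gripper": 0.28},{"x": 0.1,"y": 0.001,"z": -0.188,"ax": 0,"ay": 0,"az": 0,"gripper": 0.28},{"x": 0.16,"y": 0.001,"z": -0.188,"ax": 0,"ay": 0,"az": 0,"gripper": 0.28},{"x": 0.21,"y": 0.001,"z": -0.188,"ax": 0,"ay": 0,"az": 0,"gripper": 0.28},{"x": 0.24,"y": 0.001,"z": -0.188,"ax": 0,"ay": 0,"az": 0,"gripper": 0.28},{"x": 0.26,"y": 0.001,"z": -0.188,"ax": 0,"ay": 0,"az": 0,"gripper": 0.28},{"x": 0.27,"y": 0.001,"z": -0.188,"ax": 0,"ay": 0,"az": 0,"gripper": 0.28},{"x": 0.28,"y": 0.001,"z": -0.188,"ax": 0,"ay": 0,"az": 0,"gripper": 0.28},{"x": 0.28,"y": 0.001,"z": -0.188,"ax": 0,"ay": 0,"az": 0,"gripper": 0.28}]}}

```text
time_s: 11.45
position: [0.4883, 0.094, 0.0583]
tool_rot: [0.497, 0.504, 0.496, -0.503]
wrist_force: [-1.2, -0.2, -3.2]
gripper_width: 0.0379
```

```bash
python3 - <<'E'
from m import *
print(sensors.get_state()['wrist_force'])
goto([.487,.0963,.0485],-.7)
E
```

```text
[-1.17788243 -0.17600266 -3.24149979]
t 11.45 pos [0.4883 0.094  0.0583] yaw -0.8 q6 1.78 w 0.0379 | shift [ 0.0196 -0.0026 -0.0045] turn [-0.0006  0.     -0.    ]
```

Request:
{"name": "move_arm", "arguments": {"series": [{"x": 0.003,"y": -0.003,"z": -0.004,"ax": 0,"ay": 0,"az": 0,"gripper": 0.28},{"x": 0.006,"y": -0.003,"z": -0.004,"ax": 0,"ay": 0,"az": 0,"gripper": 0.28},{"x": 0.009,"y": -0.003,"z": -0.004,"ax": 0,"ay": 0,"az": 0,"gripper": 0.28},{"x": 0.012,"y": -0.003,"z": -0.004,"ax": 0,"ay": 0,"az": 0,"gripper": 0.28},{"x": 0.014,"y": -0.003,"z": -0.004,"ax": 0,"ay": 0,"az": 0,"gripper": 0.28},{"x": 0.016,"y": -0.003,"z": -0.004,"ax": 0,"ay": 0,"az": 0,"gripper": 0.28},{"x": 0.018,"y": -0.003,"z": -0.004,"ax": 0,"ay": 0,"az": 0,"gripper": 0.28},{"x": 0.018,"y": -0.003,"z": -0.004,"ax": 0,"ay": 0,"az": 0,"gripper": 0.28},{"x": 0.018,"y": -0.003,"z": -0.004,"ax": 0,"ay": 0,"az": 0,"gripper": 0.28},{"x": 0.018,"y": -0.003,"z": -0.004,"ax": 0,"ay": 0,"az": 0,"gripper": 0.28}]}}

```text
time_s: 12.45
position: [0.4865, 0.0964, 0.0497]
tool_rot: [0.497, 0.503, 0.497, -0.503]
wrist_force: [-3.5, -0.5, 4.1]
gripper_width: 0.0378
```

Request:
{"name": "move_arm", "arguments": {"series": [{"x": 0,"y": 0,"z": 0,"ax": 0,"ay": 0,"az": 0,"gripper": 0.5},{"x": 0,"y": 0,"z": 0,"ax": 0,"ay": 0,"az": 0,"gripper": 0.6},{"x": 0,"y": 0,"z": 0,"ax": 0,"ay": 0,"az": 0,"gripper": 0.7},{"x": 0,"y": 0,"z": 0,"ax": 0,"ay": 0,"az": 0,"gripper": 0.7},{"x": -0.05,"y": 0,"z": 0,"ax": 0,"ay": 0,"az": 0,"gripper": 0.7},{"x": -0.13,"y": 0,"z": 0,"ax": 0,"ay": 0,"az": 0,"gripper": 0.7},{"x": -0.22,"y": 0,"z": 0,"ax": 0,"ay": 0,"az": 0,"gripper": 0.7},{"x": -0.32,"y": 0,"z": 0,"ax": 0,"ay": 0,"az": 0,"gripper": 0.7},{"x": -0.36,"y": 0,"z": 0,"ax": 0,"ay": 0,"az": 0,"gripper": 0.7},{"x": -0.36,"y": 0,"z": 0,"ax": 0,"ay": 0,"az": 0,"gripper": 0.7}]}}

```text
time_s: 13.45
position: [0.4891, 0.0968, 0.2336]
tool_rot: [0.498, 0.506, 0.495, -0.501]
wrist_force: [-0.8, 0.0, 0.7]
gripper_width: 0.0601
```

```bash
python3 - <<'E'
from m import *
f=grab('wrist','w7')
d=lambda dx,dy,z:[.4863+dx,.1000+dy,z]
print(proj(f,[d(0,.074,.062),d(0,-.072,.05),d(-.02,0,.042),d(.02,0,.042)]).round(0).tolist())
for c in ['blue','green']:
  for ce,st in blobs(f,c,25): print(c,ce,st,onz(f,[ce],.042)[0].round(4))
goto([.403,.307,.19],-70);goto([.403,.307,.19],20);
E
```

```text
[[319.0, 103.0], [322.0, 240.0], [302.0, 176.0], [339.0, 175.0]]
blue [319.4, 82.5] [308, 79, 24, 8, 171] [0.4866 0.1939 0.042 ]
blue [318.5, 102.0] [299, 99, 40, 7, 275] [0.4854 0.1753 0.042 ]
blue [296.4, 168.9] [290, 129, 12, 84, 631] [0.4606 0.1073 0.042 ]
blue [342.6, 169.1] [339, 129, 10, 84, 632] [0.5098 0.1063 0.042 ]
blue [320.0, 234.8] [304, 229, 33, 12, 265] [0.4844 0.0306 0.042 ]
blue [319.5, 252.7] [307, 246, 26, 16, 259] [0.4834 0.0079 0.042 ]
green [409.0, 90.5] [397, 77, 25, 28, 589] [0.5761 0.1857 0.042 ]
green [376.1, 169.4] [369, 128, 16, 85, 1065] [0.5456 0.1055 0.042 ]
green [431.2, 133.7] [429, 130, 6, 9, 46] [0.6021 0.1427 0.042 ]
green [423.7, 208.1] [421, 203, 6, 10, 45] [0.6008 0.0608 0.042 ]
green [404.4, 247.5] [401, 244, 7, 10, 47] [0.5823 0.0126 0.042 ]
t 13.5 pos [0.4877 0.0966 0.2311] yaw -0.8 q6 1.78 w 0.06 | shift [ 0.0817 -0.1755 -0.4184] turn [ 0.3846 -0.0011 -0.001 ]
t 13.5 pos [0.4877 0.0966 0.2311] yaw -0.8 q6 1.78 w 0.06 | shift [ 0.0817 -0.1755 -0.4184] turn [-0.1154 -0.     -0.0014]
```

View pics/w7.png

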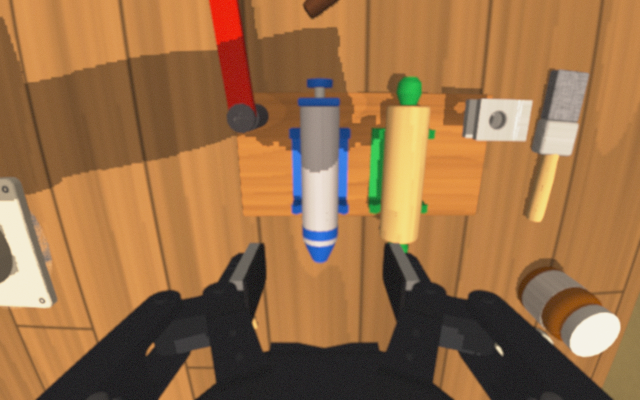

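Both tools lie centrally in their saddles; the extruder's flange is at row 105, about 2 mm off nominal. Next the gate.

```bash
python3 - <<'E'
from m import *
goto([.4035,.306,.19],0)
E
```

```text
t 13.5 pos [0.4877 0.0966 0.2311] yaw -0.8 q6 1.78 w 0.06 | shift [ 0.0817 -0.1745 -0.4164] turn [-0.0043 -0.0003 -0.0014]
```

Request:
{"name": "move_arm", "arguments": {"series": [{"x": 0,"y": -0.17,"z": -0.41,"ax": -0.004,"ay": 0,"az": 0,"gripper": 0.8},{"x": 0,"y": -0.174,"z": -0.416,"ax": -0.004,"ay": 0,"az": 0,"gripper": 0.8},{"x": 0,"y": -0.174,"z": -0.416,"ax": -0.004,"ay": 0,"az": 0,"gripper": 0.8},{"x": 0,"y": -0.174,"z": -0.416,"ax": -0.004,"ay": 0,"az": 0,"gripper": 0.8},{"x": 0,"y": -0.174,"z": -0.416,"ax": -0.004,"ay": 0,"az": 0,"gripper": 0.8},{"x": 0.05,"y": -0.174,"z": -0.416,"ax": -0.004,"ay": 0,"az": 0,"gripper": 0.8},{"x": 0.05,"y": -0.174,"z": -0.416,"ax": -0.004,"ay": 0,"az": 0,"gripper": 0.8},{"x": 0.05,"y": -0.174,"z": -0.416,"ax": -0.004,"ay": 0,"az": 0,"gripper": 0.8},{"x": 0.05,"y": -0.174,"z": -0.416,"ax": -0.004,"ay": 0,"az": 0,"gripper": 0.8},{"x": 0.05,"y": -0.174,"z": -0.416,"ax": -0.004,"ay": 0,"az": 0,"gripper": 0.8}]}}

```text
time_s: 14.5
position: [0.4031, 0.3051, 0.205]
tool_rot: [0.499, 0.501, 0.499, -0.5]
wrist_force: [0.1, 0.4, -0.5]
gripper_width: 0.0685
```

```bash
python3 - <<'E'
from m import *
f=grab('wrist','w8')
h=cv2.cvtColor(f['image'],cv2.COLOR_BGR2HSV)
m=cv2.inRange(h,(0,190,80),(4,255,255));n,l,s,c=cv2.connectedComponentsWithStats(m)
for i in range(1,n):
    if s[i,4]>100: print(s[i],c[i].round(1))
i=1+s[1:,4].argmax();y,x=np.nonzero(l==i);P=onz(f,np.c_[x,y],.078);v=P[:,:2]-[.4175,.161];d=np.linalg.norm(v,axis=1);a=np.degrees(np.arctan2(v[:,1],v[:,0]));print(d.min(),d.max(),np.median(a[(d>.03)&(d<.12)]), np.median(a[(d>.17)&(d<.21)]))
goto([.4035,.306,.112],0)
E
```

```text
[ 289   66   48  128 3504] [316.5 121.4]
[ 315  215   34  109 2201] [331.9 270.1]
0.14712957495218074 0.2495753692477809 nan 95.86584999462725
t 14.55 pos [0.4031 0.3052 0.205 ] yaw -0.1 q6 2.22 w 0.0686 | shift [ 0.1861  0.0006 -0.0015] turn [-0.0007 -0.0003 -0.0003]
  return _methods._mean(a, axis=axis, dtype=dtype,
  ret = ret.dtype.type(ret / rcount)
```

Request:
{"name": "move_arm", "arguments": {"series": [{"x": 0.06,"y": 0,"z": 0,"ax": 0,"ay": 0,"az": 0,"gripper": 0.8},{"x": 0.12,"y": 0,"z": 0,"ax": 0,"ay": 0,"az": 0,"gripper": 0.8},{"x": 0.17,"y": 0,"z": 0,"ax": 0,"ay": 0,"az": 0,"gripper": 0.8},{"x": 0.184,"y": 0,"z": 0,"ax": 0,"ay": 0,"az": 0,"gripper": 0.8},{"x": 0.184,"y": 0,"z": 0,"ax": 0,"ay": 0,"az": 0,"gripper": 0.8},{"x": 0.184,"y": 0,"z": 0,"ax": 0,"ay": 0,"az": 0,"gripper": 0.35},{"x": 0.184,"y": 0,"z": 0,"ax": 0,"ay": 0,"az": 0,"gripper": 0.2},{"x": 0.184,"y": 0,"z": 0,"ax": 0,"ay": 0,"az": 0,"gripper": 0.15},{"x": 0.184,"y": 0,"z": 0,"ax": 0,"ay": 0,"az": 0,"gripper": 0.15},{"x": 0.184,"y": 0,"z": 0,"ax": 0,"ay": 0,"az": 0,"gripper": 0.15}]}}

```text
time_s: 15.55
position: [0.4032, 0.3061, 0.1137]
tool_rot: [0.5, 0.501, 0.5, -0.499]
wrist_force: [0.3, -0.2, 6.5]
gripper_width: 0.0206
```

```bash
python3 - <<'E'
from m import *
s=sensors.get_state();print(s['wrist_force']);goto()
r=rot(s['tool_rot']);P=np.array([.4175,.161]);p=s['position'];v=p[:2]-P;print(np.linalg.norm(v))
a0=np.degrees(np.arctan2(v[1],v[0]));R0=.145
for k in range(1,20):
    a=a0+(-0.65-a0)*k/19; q=P+R0*np.r_[np.cos(np.radians(a)),np.sin(np.radians(a))]
    print(k,round(a,1),(r.inv().apply(np.r_[q,p[2]]-p)/.5).round(3), round(45*k/19/180,3))
E
```

```text
[ 0.34899271 -0.1794756   6.4788163 ]
t 15.55 pos [0.4032 0.3061 0.1137] yaw -0.1 q6 2.22 w 0.0206 | shift [0. 0. 0.] turn [ 0.     -0.0005 -0.0007]
0.1457860100133318
1 90.6 [0.    0.026 0.   ] 0.013
2 85.5 [0.    0.051 0.001] 0.026
3 80.4 [0.    0.077 0.004] 0.039
4 75.4 [0.    0.102 0.009] 0.053
5 70.3 [0.    0.126 0.017] 0.066
6 65.2 [0.    0.15  0.027] 0.079
7 60.2 [0.    0.173 0.038] 0.092
8 55.1 [0.    0.195 0.052] 0.105
9 50.0 [0.    0.215 0.068] 0.118
10 45.0 [0.    0.234 0.085] 0.132
11 39.9 [0.    0.251 0.104] 0.145
12 34.8 [0.    0.267 0.124] 0.158
13 29.8 [0.    0.281 0.146] 0.171
14 24.7 [0.    0.292 0.169] 0.184
15 19.6 [0.    0.302 0.192] 0.197
16 14.6 [0.    0.31  0.217] 0.211
17 9.5 [0.    0.315 0.242] 0.224
18 4.4 [0.    0.318 0.267] 0.237
19 -0.7 [0.    0.319 0.293] 0.25
```

Request:
{"name": "move_arm", "arguments": {"series": [{"x": 0,"y": 0.026,"z": 0,"ax": 0.013,"ay": 0,"az": 0,"gripper": 0.15},{"x": 0,"y": 0.051,"z": 0.001,"ax": 0.026,"ay": 0,"az": 0,"gripper": 0.15},{"x": 0,"y": 0.077,"z": 0.004,"ax": 0.039,"ay": 0,"az": 0,"gripper": 0.15},{"x": 0,"y": 0.102,"z": 0.009,"ax": 0.053,"ay": 0,"az": 0,"gripper": 0.15},{"x": 0,"y": 0.126,"z": 0.017,"ax": 0.066,"ay": 0,"az": 0,"gripper": 0.15},{"x": 0,"y": 0.15,"z": 0.027,"ax": 0.079,"ay": 0,"az": 0,"gripper": 0.15},{"x": 0,"y": 0.173,"z": 0.038,"ax": 0.092,"ay": 0,"az": 0,"gripper": 0.15},{"x": 0,"y": 0.195,"z": 0.052,"ax": 0.105,"ay": 0,"az": 0,"gripper": 0.15},{"x": 0,"y": 0.215,"z": 0.068,"ax": 0.118,"ay": 0,"az": 0,"gripper": 0.15},{"x": 0,"y": 0.234,"z": 0.085,"ax": 0.132,"ay": 0,"az": 0,"gripper": 0.15}]}}

```text
time_s: 16.55
position: [0.5205, 0.2652, 0.1137]
tool_rot: [0.385, 0.594, 0.387, -0.591]
wrist_force: [1.1, 0.8, 3.4]
gripper_width: 0.0209
```

```bash
python3 - <<'E'
from m import *
s=sensors.get_state();print(s['wrist_force']);goto()
r=rot(s['tool_rot']);P=np.array([.4175,.161]);p=s['position'];v=p[:2]-P;print(np.linalg.norm(v))
a0=np.degrees(np.arctan2(v[1],v[0]));R0=.145
for k in range(1,11):
    a=a0+(-0.65-a0)*min(k/9,1)-(.5 if k==10 else 0); q=P+R0*np.r_[np.cos(np.radians(a)),np.sin(np.radians(a))]
    print(k,round(a,1),(r.inv().apply(np.r_[q,p[2]]-p)/.5).round(3))
E
```

```text
[1.1053149  0.84927691 3.35062477]
t 16.55 pos [0.5205 0.2652 0.1137] yaw -23.9 q6 2.46 w 0.0209 | shift [0. 0. 0.] turn [-0.     -0.0018  0.0001]
0.14650272431922268
1 40.2 [-0.     0.023  0.013]
2 35.1 [-0.     0.045  0.025]
3 30.0 [-0.     0.067  0.04 ]
4 24.9 [-0.     0.087  0.056]
5 19.8 [-0.     0.106  0.074]
6 14.7 [-0.001  0.123  0.093]
7 9.6 [-0.001  0.138  0.114]
8 4.5 [-0.001  0.151  0.136]
9 -0.6 [-0.001  0.163  0.16 ]
10 -1.1 [-0.001  0.164  0.162]
```

Request:
{"name": "move_arm", "arguments": {"series": [{"x": 0,"y": 0.023,"z": 0.013,"ax": 0.013,"ay": 0,"az": 0,"gripper": 0.15},{"x": 0,"y": 0.045,"z": 0.025,"ax": 0.026,"ay": 0,"az": 0,"gripper": 0.15},{"x": 0,"y": 0.067,"z": 0.04,"ax": 0.04,"ay": 0,"az": 0,"gripper": 0.15},{"x": 0,"y": 0.087,"z": 0.056,"ax": 0.053,"ay": 0,"az": 0,"gripper": 0.15},{"x": 0,"y": 0.106,"z": 0.074,"ax": 0.066,"ay": 0,"az": 0,"gripper": 0.15},{"x": 0,"y": 0.123,"z": 0.093,"ax": 0.079,"ay": 0,"az": 0,"gripper": 0.15},{"x": 0,"y": 0.138,"z": 0.114,"ax": 0.092,"ay": 0,"az": 0,"gripper": 0.15},{"x": 0,"y": 0.151,"z": 0.136,"ax": 0.105,"ay": 0,"az": 0,"gripper": 0.15},{"x": 0,"y": 0.163,"z": 0.16,"ax": 0.118,"ay": 0,"az": 0,"gripper": 0.15},{"x": 0,"y": 0.163,"z": 0.161,"ax": 0.118,"ay": 0,"az": 0,"gripper": 0.15}]}}

```text
time_s: 17.55
position: [0.5626, 0.1603, 0.1136]
tool_rot: [0.267, 0.656, 0.274, -0.651]
wrist_force: [0.2, 15.3, 2.7]
gripper_width: 0.0204
```

```bash
python3 - <<'E'
from m import *
s=sensors.get_state();print(s['wrist_force'],s['moment']);goto([.5625,.157,s['position'][2]])
v=s['position'][:2]-[.4175,.161];print(np.linalg.norm(v),np.degrees(np.arctan2(v[1],v[0])))
E
```

```text
[ 0.24007618 15.25091795  2.71967854] [ 2.98088357 -0.31429135 -0.33030322]
t 17.55 pos [0.5626 0.1603 0.1136] yaw -45.1 q6 2.63 w 0.0204 | shift [-0.0001  0.0045  0.0048] turn [-0.     -0.0032  0.002 ]
0.1451051754653055 -0.2754022099987237
```

Request:
{"name": "move_arm", "arguments": {"series": [{"x": 0,"y": 0.001,"z": 0.001,"ax": 0,"ay": 0,"az": 0,"gripper": 0.15},{"x": 0,"y": 0.001,"z": 0.001,"ax": 0,"ay": 0,"az": 0,"gripper": 0.15},{"x": 0,"y": 0,"z": 0,"ax": 0,"ay": 0,"az": 0,"gripper": 0.35},{"x": 0,"y": 0,"z": 0,"ax": 0,"ay": 0,"az": 0,"gripper": 0.5},{"x": 0,"y": 0,"z": 0,"ax": 0,"ay": 0,"az": 0,"gripper": 0.6},{"x": -0.05,"y": 0,"z": 0,"ax": 0,"ay": 0,"az": 0,"gripper": 0.6},{"x": -0.13,"y": 0,"z": 0,"ax": 0,"ay": 0,"az": 0,"gripper": 0.6},{"x": -0.2,"y": 0,"z": 0,"ax": 0,"ay": 0,"az": 0,"gripper": 0.6},{"x": -0.26,"y": 0,"z": 0,"ax": 0,"ay": 0,"az": 0,"gripper": 0.6},{"x": -0.26,"y": 0,"z": 0,"ax": 0,"ay": 0,"az": 0,"gripper": 0.6}]}}

```text
time_s: 18.55
position: [0.5637, 0.1561, 0.2474]
tool_rot: [0.271, 0.657, 0.269, -0.65]
wrist_force: [0.4, -0.0, 0.2]
gripper_width: 0.0513
```

```bash
python3 - <<'E'
from m import *
f=grab('wrist','w9')
h=cv2.cvtColor(f['image'],cv2.COLOR_BGR2HSV)
m=cv2.inRange(h,(0,170,60),(4,255,255));y,x=np.nonzero(m);Q=onz(f,np.c_[x,y],.078);v=Q[:,:2]-[.4175,.161]
k=(abs(v[:,1])<.05)&(v[:,0]>.02)&(v[:,0]<.2)
for a,b in [(.02,.06),(.06,.12),(.15,.2)]:
    w=v[(v[:,0]>a)&(v[:,0]<b)&(abs(v[:,1])<.05)];print(len(w), w[:,1].min() if len(w) else 0, w[:,1].max() if len(w) else 0)
goto([.48,-.30,.25],-30)
E
```

```text
468 -0.009420836673382421 0.013421596276045028
1138 -0.010780955819320731 0.012547580511128004
1087 -0.010983825071479852 0.011205267332588337
t 18.6 pos [0.5627 0.1559 0.2447] yaw -45.1 q6 2.63 w 0.0518 | shift [-0.012   0.5293  0.7606] turn [-0.0839 -0.0011 -0.0011]
```

View pics/w9.png

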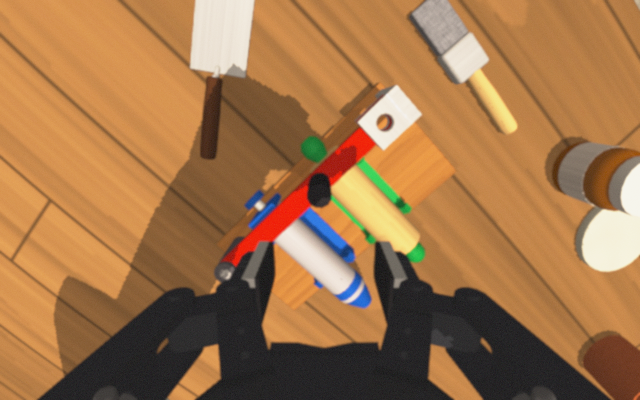

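Gate shut: the bar's centreline matches the pivot–yoke line, and the yoke hole is at (384,122). Now the large pin.

```bash
python3 - <<'E'
from m import *
goto([.479,-.444,.2],-45)
f=load('w9');print('hole',onz(f,[(384.5,122)],.088).round(4))
g=load('scene');print('small pin',onz(g,[(186.7,329.5)],.03),onz(load('w1'),[(340,317)],.03))
E
```

```text
t 18.6 pos [0.5627 0.1559 0.2447] yaw -45.1 q6 2.63 w 0.0518 | shift [0.0877 0.7316 0.9657] turn [-0.0006 -0.0012 -0.0009]
hole [[0.6459 0.1597 0.088 ]]
small pin [[ 0.47041673 -0.50806414  0.03      ]] [[ 0.52978459 -0.44402117  0.03      ]]
```

```bash
python3 - <<'E'
from m import *
f=load('w1');print(proj(f,[[.479,-.444,.106],[.479,-.444,.06],[.479,-.444,0],[.47,-.508,.03],[.507,-.535,.083]]).round().tolist())
g=load('scene');k=load('side')
cv2.imwrite('pics/c3.png',np.hstack([cv2.resize(f['image'][270:370,260:390],(520,400),interpolation=2),cv2.resize(g['image'][270:360,160:250],(270,270),interpolation=2).repeat(1,0)[:270].copy() if 0 else cv2.copyMakeBorder(cv2.resize(g['image'][270:360,170:240],(280,360),interpolation=2),0,40,0,0,0)]))
E
```

```text
[[309.0, 350.0], [310.0, 329.0], [311.0, 306.0], [306.0, 346.0], [327.0, 382.0]]
```

View pics/c3.png

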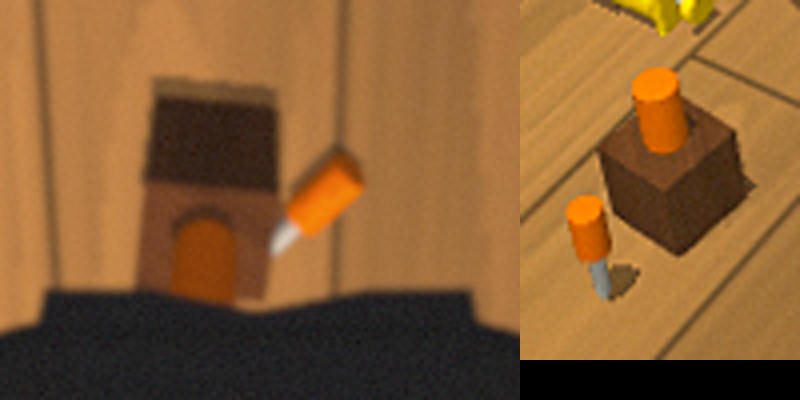

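Left crop (wrist): the block with the large pin's head at (312,335) in the full frame, and the small pin lying beside it at (340,317). Right crop (scene at t=0): the small pin was upright, so it toppled on its own at the start. The large pin in the block is where I measured it.

Request:
{"name": "move_arm", "arguments": {"series": [{"x": 0,"y": 0.732,"z": 0.966,"ax": 0,"ay": -0.001,"az": -0.001,"gripper": 0.8},{"x": 0,"y": 0.732,"z": 0.966,"ax": 0,"ay": -0.001,"az": -0.001,"gripper": 0.8},{"x": 0,"y": 0.732,"z": 0.966,"ax": 0,"ay": -0.001,"az": -0.001,"gripper": 0.8},{"x": 0,"y": 0.732,"z": 0.966,"ax": 0,"ay": -0.001,"az": -0.001,"gripper": 0.8},{"x": 0,"y": 0.732,"z": 0.966,"ax": 0,"ay": -0.001,"az": -0.001,"gripper": 0.8},{"x": 0,"y": 0.732,"z": 0.966,"ax": 0,"ay": -0.001,"az": -0.001,"gripper": 0.8},{"x": 0,"y": 0.732,"z": 0.966,"ax": 0,"ay": -0.001,"az": -0.001,"gripper": 0.8},{"x": 0,"y": 0.732,"z": 0.966,"ax": 0,"ay": -0.001,"az": -0.001,"gripper": 0.8},{"x": 0,"y": 0.732,"z": 0.966,"ax": 0,"ay": -0.001,"az": -0.001,"gripper": 0.8},{"x": 0,"y": 0.732,"z": 0.966,"ax": 0,"ay": -0.001,"az": -0.001,"gripper": 0.8}]}}

```text
time_s: 19.6
position: [0.4908, -0.3407, 0.2402]
tool_rot: [-0.268, -0.651, -0.272, 0.656]
wrist_force: [0.9, 0.9, -0.2]
gripper_width: 0.0684
```

```bash
python3 - <<'E'
from m import *
goto([.467,-.424,.2],-45)
E
```

```text
t 19.6 pos [ 0.4908 -0.3407  0.2402] yaw -45.1 q6 1.75 w 0.0684 | shift [0.0804 0.0849 0.151 ] turn [-0.0006  0.0013  0.0021]
```

Request:
{"name": "move_arm", "arguments": {"series": [{"x": 0.08,"y": 0.12,"z": 0.15,"ax": 0,"ay": 0,"az": 0,"gripper": 0.8},{"x": 0.08,"y": 0.12,"z": 0.15,"ax": 0,"ay": 0,"az": 0,"gripper": 0.8},{"x": 0.08,"y": 0.12,"z": 0.15,"ax": 0,"ay": 0,"az": 0,"gripper": 0.8},{"x": 0.08,"y": 0.12,"z": 0.15,"ax": 0,"ay": 0,"az": 0,"gripper": 0.8},{"x": 0.08,"y": 0.12,"z": 0.15,"ax": 0,"ay": 0,"az": 0,"gripper": 0.8},{"x": 0.08,"y": 0.12,"z": 0.15,"ax": 0,"ay": 0,"az": 0,"gripper": 0.8},{"x": 0.08,"y": 0.12,"z": 0.15,"ax": 0,"ay": 0,"az": 0,"gripper": 0.8},{"x": 0.08,"y": 0.12,"z": 0.15,"ax": 0,"ay": 0,"az": 0,"gripper": 0.8},{"x": 0.08,"y": 0.12,"z": 0.15,"ax": 0,"ay": 0,"az": 0,"gripper": 0.8},{"x": 0.08,"y": 0.12,"z": 0.15,"ax": 0,"ay": 0,"az": 0,"gripper": 0.8}]}}

```text
time_s: 20.6
position: [0.482, -0.434, 0.2027]
tool_rot: [-0.27, -0.652, -0.271, 0.655]
wrist_force: [0.4, -0.3, 0.9]
gripper_width: 0.0683
```

```bash
python3 - <<'E'
from m import *
f=grab('wrist','w10')
h=cv2.cvtColor(f['image'],cv2.COLOR_BGR2HSV)
m=cv2.inRange(h,(4,215,100),(15,255,255))
m=cv2.morphologyEx(m,cv2.MORPH_OPEN,np.ones((3,3)));n,l,s,c=cv2.connectedComponentsWithStats(m)
for i in range(1,n):
    if s[i,4]>60: print(s[i],c[i].round(1),h[int(c[i][1]),int(c[i][0])],onz(f,[c[i]],.083)[0].round(4),onz(f,[c[i]],.013)[0].round(4))
print(proj(f,[[.479,-.444,.106],[.479,-.444,.083],[.479,-.444,.06]]).round(0).tolist())
goto([.479,-.444,.086],-45)
E
```

```text
[370 146  11  34 205] [373.3 160.2] [ 13 244 236] [ 0.5314 -0.4397  0.083 ] [ 0.5304 -0.4568  0.013 ]
[322 188  29  23 469] [334.9 198.5] [ 13 239 157] [ 0.4862 -0.441   0.083 ] [ 0.4722 -0.4585  0.013 ]
[[332.0, 216.0], [331.0, 207.0], [331.0, 198.0]]
t 20.65 pos [ 0.482  -0.4341  0.2026] yaw -45.0 q6 1.62 w 0.0686 | shift [0.2333 0.0104 0.0174] turn [-0.0002  0.001   0.0009]
```

View pics/w10.png

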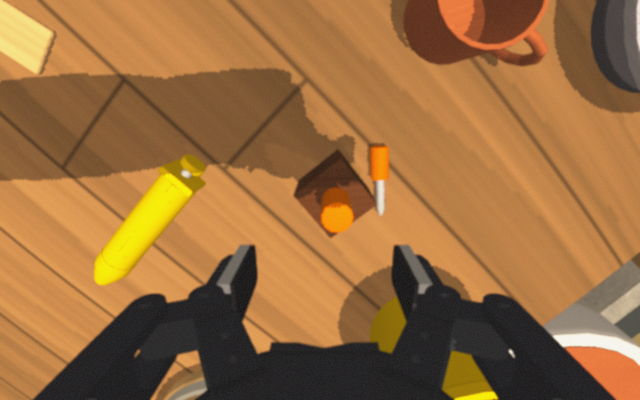

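```bash
python3 - <<'E'
from m import *
f=load('w10');h=cv2.cvtColor(f['image'],cv2.COLOR_BGR2HSV)
roi=h[180:240,310:365]
m=cv2.inRange(roi,(5,200,215),(18,255,255));n,l,s,c=cv2.connectedComponentsWithStats(m)
for i in range(1,n):
    if s[i,4]>30:
        y,x=np.nonzero(l==i);(cx,cy),r=cv2.minEnclosingCircle(np.c_[x,y].astype(np.float32));print(s[i],c[i]+[310,180],cx+310,cy+180,r)
        print(onz(f,[(cx+310,cy+180)],.106)[0].round(4))
g=load('scene');k=load('side')
p,e=two(g,(90,340),k,(367,111));print('bucket rim',p.round(3),e, onz(g,[(37,345),(143,330)],p[2]).round(3).tolist())
E
```

```text
[ 11  25  33  28 525] [335.7047619  219.52952381] 336.90625 217.5 16.101613998413086
[ 0.4811 -0.4475  0.106 ]
bucket rim [ 0.421 -0.68   0.159] 0.0038516828979284086 [[0.342, -0.734, 0.159], [0.487, -0.616, 0.159]]
```

View: large pin head at (337,217) on its block, small pin lying at (375,165), and the mug and bucket are clear of the grasp. All 12 pictures are used, so the remaining checks are numeric.

Request:
{"name": "move_arm", "arguments": {"series": [{"x": 0.05,"y": 0.017,"z": 0.018,"ax": 0,"ay": 0.001,"az": 0.001,"gripper": 0.8},{"x": 0.11,"y": 0.017,"z": 0.018,"ax": 0,"ay": 0.001,"az": 0.001,"gripper": 0.8},{"x": 0.17,"y": 0.017,"z": 0.018,"ax": 0,"ay": 0.001,"az": 0.001,"gripper": 0.8},{"x": 0.21,"y": 0.017,"z": 0.018,"ax": 0,"ay": 0.001,"az": 0.001,"gripper": 0.8},{"x": 0.231,"y": 0.017,"z": 0.018,"ax": 0,"ay": 0.001,"az": 0.001,"gripper": 0.8},{"x": 0.231,"y": 0.017,"z": 0.018,"ax": 0,"ay": 0.001,"az": 0.001,"gripper": 0.8},{"x": 0.231,"y": 0.017,"z": 0.018,"ax": 0,"ay": 0.001,"az": 0.001,"gripper": 0.4},{"x": 0.231,"y": 0.017,"z": 0.018,"ax": 0,"ay": 0.001,"az": 0.001,"gripper": 0.18},{"x": 0.231,"y": 0.017,"z": 0.018,"ax": 0,"ay": 0.001,"az": 0.001,"gripper": 0.18},{"x": 0.231,"y": 0.017,"z": 0.018,"ax": 0,"ay": 0.001,"az": 0.001,"gripper": 0.18}]}}

```text
time_s: 21.65
position: [0.4818, -0.4475, 0.0887]
tool_rot: [0.271, 0.654, 0.269, -0.653]
wrist_force: [0.1, -0.4, 4.1]
gripper_width: 0.0242
```

```bash
python3 - <<'E'
from m import *
print(sensors.get_state()['wrist_force'])
goto([.6457,.159,.24],-45)
E
```

```text
[ 0.12344268 -0.43812056  4.11291712]
t 21.65 pos [ 0.4818 -0.4475  0.0887] yaw -45.1 q6 1.61 w 0.0242 | shift [-0.3045 -0.6258 -1.089 ] turn [-0.0003 -0.     -0.001 ]
```

Request:
{"name": "move_arm", "arguments": {"series": [{"x": -0.08,"y": 0,"z": 0,"ax": 0,"ay": 0,"az": 0,"gripper": 0.18},{"x": -0.17,"y": 0,"z": 0,"ax": 0,"ay": 0,"az": 0,"gripper": 0.18},{"x": -0.25,"y": 0,"z": 0,"ax": 0,"ay": 0,"az": 0,"gripper": 0.18},{"x": -0.3,"y": -0.03,"z": -0.05,"ax": 0,"ay": 0,"az": 0,"gripper": 0.18},{"x": -0.3,"y": -0.07,"z": -0.12,"ax": 0,"ay": 0,"az": 0,"gripper": 0.18},{"x": -0.3,"y": -0.115,"z": -0.2,"ax": 0,"ay": 0,"az": 0,"gripper": 0.18},{"x": -0.3,"y": -0.16,"z": -0.28,"ax": 0,"ay": 0,"az": 0,"gripper": 0.18},{"x": -0.3,"y": -0.205,"z": -0.36,"ax": 0,"ay": 0,"az": 0,"gripper": 0.18},{"x": -0.3,"y": -0.25,"z": -0.44,"ax": 0,"ay": 0,"az": 0,"gripper": 0.18},{"x": -0.3,"y": -0.29,"z": -0.5,"ax": 0,"ay": 0,"az": 0,"gripper": 0.18}]}}

```text
time_s: 22.65
position: [0.5558, -0.1649, 0.2369]
tool_rot: [0.271, 0.653, 0.271, -0.653]
wrist_force: [0.2, -1.0, -1.7]
gripper_width: 0.0247
```

```bash
python3 - <<'E'
from m import *
goto([.6457,.159,.23],-45)
E
```

```text
t 22.65 pos [ 0.5558 -0.1649  0.2369] yaw -45.0 q6 2.07 w 0.0247 | shift [ 0.0141 -0.3306 -0.5853] turn [ 0.0002 -0.0002  0.0001]
```

Request:
{"name": "move_arm", "arguments": {"series": [{"x": 0.01,"y": -0.05,"z": -0.08,"ax": 0,"ay": 0,"az": 0,"gripper": 0.18},{"x": 0.01,"y": -0.1,"z": -0.17,"ax": 0,"ay": 0,"az": 0,"gripper": 0.18},{"x": 0.01,"y": -0.15,"z": -0.25,"ax": 0,"ay": 0,"az": 0,"gripper": 0.18},{"x": 0.01,"y": -0.2,"z": -0.34,"ax": 0,"ay": 0,"az": 0,"gripper": 0.18},{"x": 0.01,"y": -0.25,"z": -0.42,"ax": 0,"ay": 0,"az": 0,"gripper": 0.18},{"x": 0.01,"y": -0.29,"z": -0.5,"ax": 0,"ay": 0,"az": 0,"gripper": 0.18},{"x": 0.01,"y": -0.315,"z": -0.545,"ax": 0,"ay": 0,"az": 0,"gripper": 0.18},{"x": 0.01,"y": -0.322,"z": -0.563,"ax": 0,"ay": 0,"az": 0,"gripper": 0.18},{"x": 0.01,"y": -0.322,"z": -0.563,"ax": 0,"ay": 0,"az": 0,"gripper": 0.18},{"x": 0.01,"y": -0.322,"z": -0.563,"ax": 0,"ay": 0,"az": 0,"gripper": 0.18}]}}

```text
time_s: 23.65
position: [0.6406, 0.1442, 0.2317]
tool_rot: [-0.27, -0.653, -0.27, 0.654]
wrist_force: [-0.3, -0.2, -1.2]
gripper_width: 0.0246
```

```bash
cat > chk.py <<'E'
from m import *
import sys
f=grab('wrist',sys.argv[1]);g=grab('scene',sys.argv[1]+'s');k=grab('side',sys.argv[1]+'d')
for nm,q,cols in (('w',f,['orange']),('s',g,['orange']),('d',k,['orange'])):
  for c in cols:
    for ce,st in blobs(q,c,20): 
        if nm!='w' and not(350<ce[0]<420 or 260<ce[0]<310): continue
        print(nm,c,ce,st)
    print(nm,'head/tip/hole pred',proj(q,[[.6457,.159,.088],sensors.get_state()['position']+[0,0,-.006],sensors.get_state()['position']+[0,0,-.084]]).round(1).tolist())
goto([.6457,.159,.18],-45)
E
python3 chk.py a1
```

```text
w orange [584.0, 198.7] [574, 195, 25, 10, 92]
w orange [560.5, 212.5] [551, 200, 21, 29, 115]
w orange [324.1, 274.8] [295, 227, 59, 91, 4047]
w head/tip/hole pred [[317.5, 174.0], [327.1, 266.7], [326.1, 211.7]]
s orange [375.3, 149.1] [373, 140, 9, 16, 38]
s head/tip/hole pred [[378.1, 185.7], [378.0, 148.1], [376.0, 171.1]]
d head/tip/hole pred [[286.9, 233.6], [286.2, 186.5], [288.2, 212.0]]
t 23.8 pos [0.6408 0.1435 0.2321] yaw -45.2 q6 2.58 w 0.0245 | shift [ 0.1042 -0.0151 -0.0289] turn [-0.001   0.0001 -0.    ]
```

```bash
python3 - <<'E'
from m import *
f=load('a1');s=sensors.get_state();p=np.array([.6408,.1436,.2321]);r=down(-45.2).as_matrix()
th=np.linspace(0,2*np.pi,60)
for o in (-.003,0,.003):
    c=p+r[:,2]*o
    def cyl(R,z0,z1): return np.vstack([np.c_[c[0]+R*np.cos(th),c[1]+R*np.sin(th),0*th+c[2]+z] for z in (z0,z1)])
    H=proj(f,cyl(.013,-.0287,.0173));S=proj(f,cyl(.006,-.0287-.045,-.03));T=proj(f,cyl(.003,-.0837,-.0837))
    print(o,'head',H.min(0).round(1),H.max(0).round(1),'shank',S.min(0).round(1),S.max(0).round(1),'tip',T.min(0).round(1),T.max(0).round(1))
h=cv2.cvtColor(f['image'],cv2.COLOR_BGR2HSV)
for y in range(190,232,3): print(y,' '.join(f'{h[y,x,1]}/{h[y,x,2]}' for x in range(304,346,3)))
E
```

```text
-0.003 head [295.9 218.8] [359.2 315.2] shank [315.9 204.4] [337.4 249.3] tip [321.9 203.9] [330.2 211.7]
0 head [296.1 223.9] [358.9 321. ] shank [315.9 208.5] [337.3 254.1] tip [321.9 207.8] [330.1 215.5]
0.003 head [296.3 229. ] [358.6 326.6] shank [316.  212.6] [337.2 258.8] tip [321.9 211.7] [330.1 219.3]
190 216/171 129/207 40/164 43/183 22/241 21/242 21/241 18/242 67/241 169/239 176/238 171/237 175/232 175/224
193 241/232 244/242 126/220 23/240 19/242 20/242 22/242 68/241 174/238 174/239 174/237 178/232 179/222 174/229
196 241/243 236/237 147/156 77/237 21/242 19/242 73/241 174/238 171/238 173/238 174/231 174/224 176/228 176/230
199 245/238 145/155 196/204 143/192 78/233 83/241 170/239 174/237 175/237 177/231 180/224 177/229 176/230 178/228
202 147/149 200/190 188/212 186/215 148/188 176/224 178/237 172/237 179/228 175/223 180/229 176/229 179/226 181/228
205 191/151 184/195 187/215 189/216 187/216 146/191 174/224 171/234 174/227 178/229 175/229 179/227 179/229 176/232
208 129/127 186/136 191/192 187/215 193/214 193/215 147/189 168/215 180/227 177/227 178/226 177/230 175/233 174/235
211 136/171 139/127 184/133 178/172 188/212 127/173 50/123 43/120 93/150 162/216 181/228 173/233 174/235 175/234
214 142/219 142/171 130/129 194/133 131/150 40/114 39/118 39/119 38/114 97/150 173/231 171/235 178/234 177/234
217 140/232 142/219 143/176 137/125 94/119 34/114 35/117 37/117 37/116 42/116 170/219 174/236 175/234 177/234
220 132/242 137/232 141/220 139/180 76/111 37/116 35/117 41/118 40/120 34/114 137/177 173/221 176/235 174/239
223 124/245 133/242 142/231 143/217 99/147 33/115 36/120 37/118 36/121 38/115 153/190 148/198 173/225 173/237
226 119/246 124/245 129/243 137/232 103/151 95/129 110/141 137/143 117/140 74/124 146/184 193/215 145/200 172/219
229 122/246 123/246 132/245 159/218 238/161 239/161 241/161 239/160 241/161 244/161 205/149 155/171 185/215 155/204
```

```bash
cat > hole.py <<'E'
from m import *
def hole(f,box=(250,110,400,215)):
    x0,y0,x1,y1=box;h=cv2.cvtColor(f['image'],cv2.COLOR_BGR2HSV)[y0:y1,x0:x1]
    m=cv2.inRange(h,(0,0,225),(179,60,255))
    cs,hi=cv2.findContours(m,cv2.RETR_CCOMP,cv2.CHAIN_APPROX_NONE)
    i=max((j for j in range(len(cs)) if hi[0][j][3]<0),key=lambda j:cv2.contourArea(cs[j]))
    q=cv2.minAreaRect(cs[i]);print('face area',cv2.contourArea(cs[i]),'rect',q[0][0]+x0,q[0][1]+y0,q[1],q[2])
    c=hi[0][i][2]
    while c>=0:
        if cv2.contourArea(cs[c])>20:
            e=cv2.fitEllipse(cs[c]);print('hole',e[0][0]+x0,e[0][1]+y0,e[1], onz(f,[(e[0][0]+x0,e[0][1]+y0)],.088)[0].round(4))
        c=hi[0][c][0]
E
python3 - <<'E'
from hole import *
f=load('a1');hole(f)
p=np.array([.6457,.159,.088]);print(proj(f,p))
f=load('w9');hole(f,(340,70,440,160))
E
```

```text
face area 164.0 rect 331.25000762939453 148.25 (21.92030906677246, 9.899494171142578) 45.0
[[317.47350143 173.97472322]]
face area 1950.5 rect 389.5402526855469 117.20346450805664 (38.372962951660156, 53.56452560424805) 47.202598571777344
hole 384.9230842590332 122.0652847290039 (19.713998794555664, 20.353376388549805) [0.6461 0.1594 0.088 ]
```

```bash
python3 - <<'E'
from hole import *
f=load('a1');h=cv2.cvtColor(f['image'],cv2.COLOR_BGR2HSV)
for y in range(130,206,3): print(y,''.join(('#' if v>200 else '+' if v>110 else '-') if s<75 else ('r' if (hh<5 or hh>175) else '.') for hh,s,v in h[y,270:370:2]))
E
```

```text
130 ..................................................
133 ...........................+++....................
136 ..........................+++++...................
139 ..........................+####++.................
142 .........................+######+++...............
145 ........................+++#######++..............
148 .......................+++++#######++.............
151 .....................+++++++########++............
154 ....................+++++++++++######++...........
157 ..................+++++++++++++++#++++++..........
160 .................++++++++++++++++++++++++.........
163 ...............+++++++++++++++++++++++++++........
166 ..............++++++++.....+++++++++++++++........
169 ............+++++++++........+++++++++++..........
172 ...........+++++++++.........+++++++++............
175 ...........+++++++++.r+.....+++++++++.............
178 ............r++++++++.rrrrr.+++++++...............
181 ..........rrrr.++++++++++++++++#++................
184 .........rrrrrrr++++++++++++#####.................
187 .......rrrrrrrrrr.++++++#######...................
190 ......rrrrrrrrrrrrr.++########....................
193 ....rrrrrrrrrrrrrrrrr#######......................
196 ...rrrrrrrrrrrrrrr....#####.......................
199 .rrrrrrrrrrrrrrrr.......#.........................
202 rrrrrrrrrrrrrrrr..................................
205 rrrrrrrrrrrrrrr...................................
```

```bash
python3 - <<'E'
from m import *
goto([.648,.1595,.182],-45)
E
```

```text
t 23.8 pos [0.6408 0.1435 0.2321] yaw -45.2 q6 2.58 w 0.0245 | shift [ 0.1002 -0.0125 -0.0328] turn [-0.001   0.0001 -0.    ]
```

Request:
{"name": "move_arm", "arguments": {"series": [{"x": 0.02,"y": -0.012,"z": -0.033,"ax": 0,"ay": 0,"az": 0,"gripper": 0.18},{"x": 0.04,"y": -0.012,"z": -0.033,"ax": 0,"ay": 0,"az": 0,"gripper": 0.18},{"x": 0.06,"y": -0.012,"z": -0.033,"ax": 0,"ay": 0,"az": 0,"gripper": 0.18},{"x": 0.08,"y": -0.012,"z": -0.033,"ax": 0,"ay": 0,"az": 0,"gripper": 0.18},{"x": 0.1,"y": -0.012,"z": -0.033,"ax": 0,"ay": 0,"az": 0,"gripper": 0.18},{"x": 0.1,"y": -0.012,"z": -0.033,"ax": 0,"ay": 0,"az": 0,"gripper": 0.18},{"x": 0.1,"y": -0.012,"z": -0.033,"ax": 0,"ay": 0,"az": 0,"gripper": 0.18},{"x": 0.1,"y": -0.012,"z": -0.033,"ax": 0,"ay": 0,"az": 0,"gripper": 0.18},{"x": 0.1,"y": -0.012,"z": -0.033,"ax": 0,"ay": 0,"az": 0,"gripper": 0.18},{"x": 0.1,"y": -0.012,"z": -0.033,"ax": 0,"ay": 0,"az": 0,"gripper": 0.18}]}}

```text
time_s: 24.8
position: [0.6487, 0.1613, 0.1825]
tool_rot: [0.27, 0.654, 0.27, -0.653]
wrist_force: [0.4, -0.3, -2.0]
gripper_width: 0.0243
```

```bash
python3 - <<'E'
from hole import *
s=sensors.get_state();print(s['wrist_force']);f=grab('wrist','a2');h=cv2.cvtColor(f['image'],cv2.COLOR_BGR2HSV)
p=s['position'];c=p-[0,0,.0837]
print('hole',proj(f,[[.647,.1594,.088],[.6457,.159,.088]]).round(1).tolist(),'tip',proj(f,[c]).round(1).tolist())
for y in range(170,250,3): print(y,''.join(('#' if v>200 else '+' if v>135 else '-') if s<75 else ('r' if (hh<5 or hh>175) else '.') for hh,s,v in h[y,260:400:2]))
goto([.648,.1595,.182],-45)
E
```

```text
[ 0.40612275 -0.26673539 -2.02810842]
hole [[325.4, 209.7], [324.6, 211.1]] tip [[325.3, 211.4]]
170 .................................----+++-----.........................
173 .................................--+++++++----........................
176 ...............................rr-+++++++++-----......................
179 ..............................rr++++++++++++-----.....................
182 ............................rr++++++++++++++++----....................
185 ...........................r.++++++++++++++++++---+...................
188 ........................-rr-+++++++++++++++++++++--...................
191 ........................r-++++++++++++++++++++++++--..................
194 ......................rr++++++++++++++++++++++++++++-.................
197 ....................rr.++++++++++++++++++++++++++++++.................
200 ...................r.++++++++++....++++++##+++++++++++................
203 ..................r-+++++++++........++++##++++++++++.................
206 ..................++++++++++-.......++######++++####..................
209 .................+++++++
[... 444 characters left out ...]
rrrrrrr.##.........###..............................
230 .........rrrrrrrrrrrrrrrrr............................................
233 ........rrrrrrrrrrrrrrr...............................................
236 ......rrrrrrrrrrrrrrrr................................................
239 ....rrrrrrrrrrrrr.rrr.................................................
242 ...rrrrrrrrrrr------r........................------...................
245 .rrrrrrrrrrrr+------.........................-------..................
248 rrrrrrrrrrrrr-------.........................-------..................
t 24.85 pos [0.6486 0.1613 0.1824] yaw -45.1 q6 2.6 w 0.0249 | shift [0.0008 0.0016 0.0034] turn [-0.0003 -0.0003 -0.0002]
```

Request:
{"name": "move_arm", "arguments": {"series": [{"x": 0.0,"y": 0.002,"z": 0.003,"ax": 0,"ay": 0,"az": 0,"gripper": 0.18},{"x": 0.0,"y": 0.002,"z": 0.003,"ax": 0,"ay": 0,"az": 0,"gripper": 0.18},{"x": 0.006,"y": 0.002,"z": 0.003,"ax": 0,"ay": 0,"az": 0,"gripper": 0.18},{"x": 0.012,"y": 0.002,"z": 0.003,"ax": 0,"ay": 0,"az": 0,"gripper": 0.18},{"x": 0.018,"y": 0.002,"z": 0.003,"ax": 0,"ay": 0,"az": 0,"gripper": 0.18},{"x": 0.024,"y": 0.002,"z": 0.003,"ax": 0,"ay": 0,"az": 0,"gripper": 0.18},{"x": 0.03,"y": 0.002,"z": 0.003,"ax": 0,"ay": 0,"az": 0,"gripper": 0.18},{"x": 0.034,"y": 0.002,"z": 0.003,"ax": 0,"ay": 0,"az": 0,"gripper": 0.18},{"x": 0.036,"y": 0.002,"z": 0.003,"ax": 0,"ay": 0,"az": 0,"gripper": 0.18},{"x": 0.036,"y": 0.002,"z": 0.003,"ax": 0,"ay": 0,"az": 0,"gripper": 0.18}]}}

```text
time_s: 25.85
position: [0.6479, 0.1595, 0.1637]
tool_rot: [-0.27, -0.653, -0.27, 0.654]
wrist_force: [-0.5, -0.4, -2.0]
gripper_width: 0.0245
```

Request:
{"name": "move_arm", "arguments": {"series": [{"x": 0.005,"y": 0,"z": 0,"ax": 0,"ay": 0,"az": 0,"gripper": 0.18},{"x": 0.01,"y": 0,"z": 0,"ax": 0,"ay": 0,"az": 0,"gripper": 0.18},{"x": 0.015,"y": 0,"z": 0,"ax": 0,"ay": 0,"az": 0,"gripper": 0.18},{"x": 0.02,"y": 0,"z": 0,"ax": 0,"ay": 0,"az": 0,"gripper": 0.18},{"x": 0.025,"y": 0,"z": 0,"ax": 0,"ay": 0,"az": 0,"gripper": 0.18},{"x": 0.03,"y": 0,"z": 0,"ax": 0,"ay": 0,"az": 0,"gripper": 0.18},{"x": 0.035,"y": 0,"z": 0,"ax": 0,"ay": 0,"az": 0,"gripper": 0.18},{"x": 0.035,"y": 0,"z": 0,"ax": 0,"ay": 0,"az": 0,"gripper": 0.18},{"x": 0.035,"y": 0,"z": 0,"ax": 0,"ay": 0,"az": 0,"gripper": 0.18},{"x": 0.035,"y": 0,"z": 0,"ax": 0,"ay": 0,"az": 0,"gripper": 0.18}]}}

```text
time_s: 26.85
position: [0.6481, 0.1595, 0.1465]
tool_rot: [0.27, 0.654, 0.27, -0.653]
wrist_force: [-0.1, 0.5, -1.4]
gripper_width: 0.0242
```

Request:
{"name": "move_arm", "arguments": {"series": [{"x": 0.008,"y": 0,"z": 0,"ax": 0,"ay": 0,"az": 0,"gripper": 0.18},{"x": 0.016,"y": 0,"z": 0,"ax": 0,"ay": 0,"az": 0,"gripper": 0.18},{"x": 0.024,"y": 0,"z": 0,"ax": 0,"ay": 0,"az": 0,"gripper": 0.18},{"x": 0.032,"y": 0,"z": 0,"ax": 0,"ay": 0,"az": 0,"gripper": 0.18},{"x": 0.04,"y": 0,"z": 0,"ax": 0,"ay": 0,"az": 0,"gripper": 0.18},{"x": 0.046,"y": 0,"z": 0,"ax": 0,"ay": 0,"az": 0,"gripper": 0.18},{"x": 0.05,"y": 0,"z": 0,"ax": 0,"ay": 0,"az": 0,"gripper": 0.18},{"x": 0.053,"y": 0,"z": 0,"ax": 0,"ay": 0,"az": 0,"gripper": 0.18},{"x": 0.055,"y": 0,"z": 0,"ax": 0,"ay": 0,"az": 0,"gripper": 0.18},{"x": 0.055,"y": 0,"z": 0,"ax": 0,"ay": 0,"az": 0,"gripper": 0.18}]}}

```text
time_s: 27.85
position: [0.648, 0.1595, 0.1188]
tool_rot: [-0.27, -0.653, -0.27, 0.653]
wrist_force: [-0.4, 0.2, -1.6]
gripper_width: 0.0249
```

Still free; 2 mm left, plus a light press.

Request:
{"name": "move_arm", "arguments": {"series": [{"x": 0.001,"y": 0,"z": 0,"ax": 0,"ay": 0,"az": 0,"gripper": 0.18},{"x": 0.002,"y": 0,"z": 0,"ax": 0,"ay": 0,"az": 0,"gripper": 0.18},{"x": 0.003,"y": 0,"z": 0,"ax": 0,"ay": 0,"az": 0,"gripper": 0.18},{"x": 0.004,"y": 0,"z": 0,"ax": 0,"ay": 0,"az": 0,"gripper": 0.18},{"x": 0.005,"y": 0,"z": 0,"ax": 0,"ay": 0,"az": 0,"gripper": 0.18},{"x": 0.005,"y": 0,"z": 0,"ax": 0,"ay": 0,"az": 0,"gripper": 0.18},{"x": 0.005,"y": 0,"z": 0,"ax": 0,"ay": 0,"az": 0,"gripper": 0.18},{"x": 0.005,"y": 0,"z": 0,"ax": 0,"ay": 0,"az": 0,"gripper": 0.18},{"x": 0.005,"y": 0,"z": 0,"ax": 0,"ay": 0,"az": 0,"gripper": 0.18},{"x": 0.005,"y": 0,"z": 0,"ax": 0,"ay": 0,"az": 0,"gripper": 0.18}]}}

```text
time_s: 28.85
position: [0.6481, 0.1595, 0.1167]
tool_rot: [0.27, 0.654, 0.27, -0.653]
wrist_force: [-1.6, -0.7, 3.0]
gripper_width: 0.0246
```

Request:
{"name": "move_arm", "arguments": {"series": [{"x": 0.002,"y": 0,"z": 0,"ax": 0,"ay": 0,"az": 0,"gripper": 0.18},{"x": 0.002,"y": 0,"z": 0,"ax": 0,"ay": 0,"az": 0,"gripper": 0.18},{"x": 0.001,"y": 0,"z": 0,"ax": 0,"ay": 0,"az": 0,"gripper": 0.4},{"x": 0,"y": 0,"z": 0,"ax": 0,"ay": 0,"az": 0,"gripper": 0.55},{"x": 0,"y": 0,"z": 0,"ax": 0,"ay": 0,"az": 0,"gripper": 0.6},{"x": -0.03,"y": 0,"z": 0,"ax": 0,"ay": 0,"az": 0,"gripper": 0.6},{"x": -0.1,"y": 0,"z": 0,"ax": 0,"ay": 0,"az": 0,"gripper": 0.6},{"x": -0.18,"y": 0,"z": 0,"ax": 0,"ay": 0,"az": 0,"gripper": 0.6},{"x": -0.24,"y": 0,"z": 0,"ax": 0,"ay": 0,"az": 0,"gripper": 0.6},{"x": -0.24,"y": 0,"z": 0,"ax": 0,"ay": 0,"az": 0,"gripper": 0.6}]}}

```text
time_s: 29.85
position: [0.6506, 0.1601, 0.2424]
tool_rot: [0.271, 0.657, 0.27, -0.65]
wrist_force: [-0.3, -0.3, 0.8]
gripper_width: 0.0511
```

```bash
python3 - <<'E'
from m import *
s=sensors.get_state();print(s['wrist_force']);goto()
f=grab('wrist','z1');g=grab('scene','z2');k=grab('side','z3')
H=np.array([.6473,.159,.111]);th=np.linspace(0,6.28,40)
C=np.vstack([np.c_[H[0]+.013*np.cos(th),H[1]+.013*np.sin(th),0*th+z] for z in (.088,.134)])
for n,q in (('w',f),('s',g),('d',k)):
    P=proj(q,C);lo,hi=P.min(0),P.max(0);print(n,'pred head box',lo.round(),hi.round())
    h=cv2.cvtColor(q['image'],cv2.COLOR_BGR2HSV);m=cv2.inRange(h,(5,195,90),(17,255,255))
    x0,y0=(lo-25).astype(int).clip(0);x1,y1=(hi+25).astype(int)
    nn,l,st,c=cv2.connectedComponentsWithStats(m[y0:y1,x0:x1])
    for i in range(1,nn):
        if st[i,4]>25: print('  obs',st[i,0]+x0,st[i,1]+y0,st[i,0]+st[i,2]+x0,st[i,1]+st[i,3]+y0,st[i,4])
for c in ('green','blue'):
    for ce,st in blobs(f,c,40): print(c,ce,onz(f,[ce],.042)[0].round(4))
h=cv2.cvtColor(f['image'],cv2.COLOR_BGR2HSV);y,x=np.nonzero(cv2.inRange(h,(0,170,60),(4,255,255)));v=onz(f,np.c_[x,y],.078)[:,:2]-[.4175,.161]
for a,b in [(.02,.06),(.06,.12),(.16,.2)]:
    w=v[(v[:,0]>a)&(v[:,0]<b)&(abs(v[:,1])<.05)];print('gate',a,len(w),(w[:,1].min()+w[:,1].max())/2 if len(w) else 0)
E
```

```text
[-0.27920597 -0.26363515  0.76138418]
t 29.85 pos [0.6506 0.1601 0.2424] yaw -45.1 q6 2.6 w 0.0511 | shift [0. 0. 0.] turn [ 0.     -0.0029 -0.0018]
w pred head box [307. 177.] [339. 221.]
  obs 304 180 339 220 709
s pred head box [374. 171.] [384. 188.]
  obs 375 171 384 187 110
d pred head box [280. 217.] [291. 236.]
green [262.4, 206.6] [0.5767 0.1852 0.042 ]
green [334.7, 239.7] [0.6059 0.0976 0.042 ]
green [366.4, 302.0] [0.5737 0.0072 0.042 ]
blue [207.9, 252.5] [0.4865 0.1933 0.042 ]
blue [219.0, 262.8] [0.4852 0.175  0.042 ]
blue [289.7, 287.9] [0.5205 0.0904 0.042 ]
blue [304.5, 332.7] [0.4839 0.0298 0.042 ]
blue [317.4, 340.8] [0.4863 0.0084 0.042 ]
gate 0.02 132 0.006330657315836347
gate 0.06 470 0.005667262143387697
gate 0.16 783 -0.00016877722587221866
```

```bash
python3 -c "
from h import *
s=sensors.get_state();print(s['time_s'],s['wrist_force'].round(1));print(job.close_job())"
```

```text
30.0 [ 0.5 -0.3 -0.6]
the job is handed in; nothing more can be done
None
```

I put both tools in the rack, shut the gate, pushed the large lock pin home, and handed the job in at 30.0 s with the gripper empty and clear. No verdict is given.

**Tools:** The rolling pin lies in the green saddles and the extruder in the blue ones, each set down to light contact before release. The rolling pin matched its predicted central position; the extruder's flange reads about 2–3 mm towards −y of nominal.

**Gate:** It was carried round until it met its stop at about 15 N and stayed shut after release. In the last check its far part lay on the shut line, but near the pivot the masked centreline read 6 mm off. I put that down to partial hiding from an oblique view, because the earlier check from above was within 2 mm all along.

**Lock pin:** It entered freely and contact came at the expected home height. Its head matched the predicted home position in the wrist and scene views. The blurred side view gave no usable reading.

**Other things:** I touched none of them. The small pin stood upright in the first picture and was lying down by the next wrist view, at 1.2 s. The arm stayed well above it, so it seems to have toppled on its own.

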